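# Find the full cable closure on the balance, show it to the reader and sort the rest

### The job

Three or four lookalike closures stand on the black mat and only one is properly filled, the heaviest: find it by setting them two at a time on opposite pans of the balance. Then hold the heaviest one squarely up to the reader's window, centred and about 4 cm off it, for about a second a side: first the side to the left of its two cable stubs (as you look at the stubs), then the stub side, then the side to their right. Finish with it standing in the small square ready tray, all the lighter ones standing in the long metal rework tray and both pans empty; leave the other things on the table where they are.

Things in the scene. Friction and masses are not known exactly. Their poses are not given: they have to be found in the camera images.
- unit_a: lookalike white closure (None from the start if absent). Upright block: foot 56 (x) x 66 (y) x 20 mm, above it a plain body 50 (x) x 60 (y) mm up to 75 mm; origin at the centre of the underside, z up. Front is -x, with two black cable stubs (18 mm thick, reaching 40 mm from the axis, 26 mm up); looking at the front, the side left of the stubs is +y, the right one -y; +x is the blank back
- unit_b: lookalike white closure (None from the start if absent). Upright block: foot 56 (x) x 66 (y) x 20 mm, above it a plain body 50 (x) x 60 (y) mm up to 75 mm; origin at the centre of the underside, z up. Front is -x, with two black cable stubs (18 mm thick, reaching 40 mm from the axis, 26 mm up); looking at the front, the side left of the stubs is +y, the right one -y; +x is the blank back
- unit_c: lookalike white closure (None from the start if absent). Upright block: foot 56 (x) x 66 (y) x 20 mm, above it a plain body 50 (x) x 60 (y) mm up to 75 mm; origin at the centre of the underside, z up. Front is -x, with two black cable stubs (18 mm thick, reaching 40 mm from the axis, 26 mm up); looking at the front, the side left of the stubs is +y, the right one -y; +x is the blank back
- unit_d: lookalike white closure (None from the start if absent). Upright block: foot 56 (x) x 66 (y) x 20 mm, above it a plain body 50 (x) x 60 (y) mm up to 75 mm; origin at the centre of the underside, z up. Front is -x, with two black cable stubs (18 mm thick, reaching 40 mm from the axis, 26 mm up); looking at the front, the side left of the stubs is +y, the right one -y; +x is the blank back
- unit_e: lookalike white closure (None from the start if absent). Upright block: foot 56 (x) x 66 (y) x 20 mm, above it a plain body 50 (x) x 60 (y) mm up to 75 mm; origin at the centre of the underside, z up. Front is -x, with two black cable stubs (18 mm thick, reaching 40 mm from the axis, 26 mm up); looking at the front, the side left of the stubs is +y, the right one -y; +x is the blank back
- balance: equal-arm bench balance, fixed; origin on the table under its middle, beam along its y axis, base 130 (x) x 300 (y) x 14 mm. A thin upright scale plate 50 mm wide and 140 mm high stands over the middle, 26 mm towards +x. The pans stay level as the beam tips
- beam (a joint): tilt of the balance beam, rad, -0.09 to 0.09, near 0 with empty pans: positive when the pan_r side is down (heavier), negative when the pan_l side is down. A light spring centres it; 30 g of difference tips it to its stop within 2 s
- pan_l_top (a point): centre of the top of the pan at +y of the balance: flat rimless plate 130 x 130 mm, 120 mm from the middle; its top is 52 mm above the table when level, 41 mm when down, 63 mm when up
- pan_r_top (a point): the same for the pan at -y of the balance
- mat: thin black mat 250 x 250 x 3 mm, fixed, on which the 3 or 4 closures present stand at first. Exactly one of them is full and the heaviest, by 30 g or more; they weigh 0.2 to 0.4 kg, which cannot be seen; origin at the centre of its underside
- rework_tray: long shallow metal tray, 270 (x) x 140 (y) mm outside, walls 4 mm thick and 12 mm high, floor 4 mm thick, fixed; origin at the centre of its underside
- ready_tray: small square grey plastic tray, 130 x 130 mm outside, walls 4 mm thick and 12 mm high, floor 4 mm thick, fixed; origin at the centre of its underside
- reader: white reader head on a black foot, fixed, its window facing its own -x (roughly towards the robot); head 60 (x) x 90 (y) x 70 mm, its top 120 mm above the table; foot 90 x 100 x 12 mm, starting 40 mm to +x of the origin; origin on the table 48 mm before the window
- reader_window (a point): centre of the reader's dark window, 85 mm above the table; axes as the reader's: -x points out of the window. A shown side is to be parallel to the window, its middle (a point 42 mm above the closure's underside) before the window's centre
- stripper: bystander, loose: stripping pliers, 190 mm long, lying near the robot; origin at the centre of its underside, to be left alone
- marker_pen: bystander, loose: white pen 100 mm long, 14 mm thick, lying between ready tray and reader; origin at the centre of its underside, to be left alone
- screwdriver: bystander, loose: screwdriver lying near the robot; origin at the centre of its underside, to be left alone
- wipe_tub: bystander, loose: round tub 66 mm across, 85 mm high, behind the trays; origin at the centre of its underside, to be left alone
- tape_roll: bystander, loose: black roll of tape 70 mm across, 20 mm high, behind the middle of the balance; origin at the centre of its underside, to be left alone
- notebook: bystander, loose: pad 140 x 90 x 12 mm; origin at the centre of its underside, to be left alone
- phone_tester: bystander, loose: handheld tester 150 x 75 x 30 mm, lying flat; origin at the centre of its underside, to be left alone

How it is judged (in metres and radians):
On the way, in this order (a step that is already met when the one before it is completed fails the run):
1. the heaviest closure stands released on one pan and a lighter one on the other, the beam tipped down on the heavy side (((((distance between unit_b and pan_l_top below 0.07 m and angle between unit_b's own z axis and vertical below 0.2 rad and contact force between unit_b and the fingers below 0.2 N) or (distance between unit_d and pan_l_top below 0.07 m and angle between unit_d's own z axis and vertical below 0.2 rad and contact force between unit_d and the fingers below 0.2 N)) and ((distance between unit_a and pan_r_top below 0.07 m and angle between unit_a's own z axis and vertical below 0.2 rad and contact force between unit_a and the fingers below 0.2 N) or (distance between unit_c and pan_r_top below 0.07 m and angle between unit_c's own z axis and vertical below 0.2 rad and contact force between unit_c and the fingers below 0.2 N) or (distance between unit_e and pan_r_top below 0.07 m and angle between unit_e's own z axis and vertical below 0.2 rad and contact force between unit_e and the fingers below 0.2 N)) and value of joint beam below -0.05 rad) or (((distance between unit_b and pan_r_top below 0.07 m and angle between unit_b's own z axis and vertical below 0.2 rad and contact force between unit_b and the fingers below 0.2 N) or (distance between unit_d and pan_r_top below 0.07 m and angle between unit_d's own z axis and vertical below 0.2 rad and contact force between unit_d and the fingers below 0.2 N)) and ((distance between unit_a and pan_l_top below 0.07 m and angle between unit_a's own z axis and vertical below 0.2 rad and contact force between unit_a and the fingers below 0.2 N) or (distance between unit_c and pan_l_top below 0.07 m and angle between unit_c's own z axis and vertical below 0.2 rad and contact force between unit_c and the fingers below 0.2 N) or (distance between unit_e and pan_l_top below 0.07 m and angle between unit_e's own z axis and vertical below 0.2 rad and contact force between unit_e and the fingers below 0.2 N)) and value of joint beam above 0.05 rad))), for 0.3 s.
2. the heaviest closure's side left of the stubs is held before the reader's window (15 to 70 mm off it, within 25 mm of centre, square within 15 degrees) (((y of reader_window in the frame of unit_b between 0.045 and 0.1 m and x of reader_window in the frame of unit_b between -0.025 and 0.025 m and z of reader_window in the frame of unit_b between 0.017 and 0.067 m and angle between the y axis of unit_b and the x axis of reader, either way round below 0.26 rad) or (y of reader_window in the frame of unit_d between 0.045 and 0.1 m and x of reader_window in the frame of unit_d between -0.025 and 0.025 m and z of reader_window in the frame of unit_d between 0.017 and 0.067 m and angle between the y axis of unit_d and the x axis of reader, either way round below 0.26 rad))), for 0.4 s.
3. then its stub side, likewise (distance counted from the flat face) (((x of reader_window in the frame of unit_b between -0.095 and -0.04 m and y of reader_window in the frame of unit_b between -0.025 and 0.025 m and z of reader_window in the frame of unit_b between 0.017 and 0.067 m and angle between the x axis of unit_b and the x axis of reader, either way round below 0.26 rad) or (x of reader_window in the frame of unit_d between -0.095 and -0.04 m and y of reader_window in the frame of unit_d between -0.025 and 0.025 m and z of reader_window in the frame of unit_d between 0.017 and 0.067 m and angle between the x axis of unit_d and the x axis of reader, either way round below 0.26 rad))), for 0.4 s.
4. then the side right of the stubs, likewise (((y of reader_window in the frame of unit_b between -0.1 and -0.045 m and x of reader_window in the frame of unit_b between -0.025 and 0.025 m and z of reader_window in the frame of unit_b between 0.017 and 0.067 m and angle between the y axis of unit_b and the x axis of reader, either way round below 0.26 rad) or (y of reader_window in the frame of unit_d between -0.1 and -0.045 m and x of reader_window in the frame of unit_d between -0.025 and 0.025 m and z of reader_window in the frame of unit_d between 0.017 and 0.067 m and angle between the y axis of unit_d and the x axis of reader, either way round below 0.26 rad))), for 0.4 s.
At the end, for the whole second after the job is handed in: heaviest closure upright (0.08 rad) and still on the ready tray's floor, origin within 55 mm of its centre along both axes; every lighter one likewise in the rework tray, within 125 mm (x) and 60 mm (y) of its centre; beam level within 0.04 rad, pans empty (x of unit_b in the frame of ready_tray between -0.055 and 0.055 m and y of unit_b in the frame of ready_tray between -0.055 and 0.055 m and z of unit_b in the frame of ready_tray between -0.005 and 0.012 m and angle between each of unit_b, unit_d, unit_a, unit_c, unit_e's own z axis and vertical below 0.08 rad and linear speed of each of unit_b, unit_d, unit_a, unit_c, unit_e below 0.02 m/s and x of unit_d in the frame of ready_tray between -0.055 and 0.055 m and y of unit_d in the frame of ready_tray between -0.055 and 0.055 m and z of unit_d in the frame of ready_tray between -0.005 and 0.012 m and x of unit_a in the frame of rework_tray between -0.125 and 0.125 m and y of unit_a in the frame of rework_tray between -0.06 and 0.06 m and z of unit_a in the frame of rework_tray between -0.005 and 0.012 m and x of unit_c in the frame of rework_tray between -0.125 and 0.125 m and y of unit_c in the frame of rework_tray between -0.06 and 0.06 m and z of unit_c in the frame of rework_tray between -0.005 and 0.012 m and x of unit_e in the frame of rework_tray between -0.125 and 0.125 m and y of unit_e in the frame of rework_tray between -0.06 and 0.06 m and z of unit_e in the frame of rework_tray between -0.005 and 0.012 m and value of joint beam between -0.04 and 0.04 rad); the robot touches nothing.
It fails at once if one of the bystanders (pliers, pen, screwdriver, tub, tape, pad, tester) is moved more than 4 cm (distance of any of stripper, marker_pen, screwdriver, wipe_tub, tape_roll, notebook, phone_tester from where it was at the start of the episode above 0.04 m).
Of unit_b, unit_d only 1 to 1 are there at a start; the rules pass over those that are not, and their reading is None.
Of unit_a, unit_c, unit_e only 2 to 3 are there at a start; the rules pass over those that are not, and their reading is None.
At some moment in a run one of unit_a, unit_b, unit_c, unit_d, unit_e may be knocked a few centimetres aside while the robot is not near it.
It also fails if it takes over 210 s, if anything falls off the work surface, if the arm or the gripper's body presses on something with over 40 N, if the wrist force passes 120 N, or if a joint passes its speed limit or range.

### The arm

A 6-joint arm with a two-finger parallel gripper is mounted at the origin on the work surface. World frame = base frame: x ahead of the robot, y to its left, z up, the work surface at z = 0. Lengths are in mm, angles in degrees, forces in N, time in s.
With the tool pointing down it reaches from about 300 to 850 mm from the base axis. Payload 4.2 kg.
Tool frame: the origin (TCP) lies at the very end of the fingers, on their centre line; the grasp point (between the pads) lies 19 mm behind it; z points along the fingers, y is the direction in which the jaws open and shut (so a half turn about z gives the same grasp; the last joint's range is limited). The gripper opens to 91 mm and grips with 3 to 60 N. Pads are 32 mm wide; open, the fingers measure 118 mm over their backs; the gripper's body (76 mm by 178 mm) begins 60 mm behind the grasp point.
Start: joints at [-73.052, 18.312, 89.639, -0, 72.044, -1.146], TCP at [178.585, -546.581, 213.976] pointing down, gripper open.
Joint ranges: [-177.97, 177.97], [-48.28, 115.42], [12.27, 149.76], [-77.06, 257.06], [2.81, 150.46], [-146.56, 146.56]. Speed limits (degrees/s): [147.25, 147.25, 180, 180, 180, 180].

### API

Orientations are given as [roll, pitch, yaw] about the fixed x, y, z axes, in that order (R = Rz(yaw) Ry(pitch) Rx(roll)).
In Python, from workcell import telemetry, grab_frame, job gives the robot as it stands.
- The arm moves only by the tool drive_tool, never from a script. Its argument "moves" is a list of rows, each an object of numbers: "claw": the closure, from -1 (fully open) to 1 (shut); "dx", "dy", "dz": the shift along the tool's x, y, z in units of 20 mm (1.0 is 20 mm); "yaw": the turn about the tool's z in units of 0.15 rad (1.0 is 0.15 rad). In form: [{"claw": .., "dx": .., "dy": .., "dz": .., "yaw": ..}, ...]. A call has 1 to 5 rows; each row shifts and turns the pose as measured when the row begins, along the tool's axes as they then stand; what a row does not reach is not made up. A row lasts 1/8 s, in which the tool goes at most 62.5 mm and 10.7 degrees, less where a joint would pass 70% of its speed; a pose out of reach is approached as far as the arm can. A call with a number of a shift or a turn outside -1 to 1 is refused whole. A call with a gripper value outside its range is refused whole. The fingers move at their own pace and stop on an object; "grip_force" is the grip in N (left out, the last holds). Time passes only in rows, so rows that do not move let the fingers close. It gives the time, the measured TCP pose, the force and the opening at its end, in the units of the state.
- telemetry.state(): the state, without advancing time (a new reading comes with each control period).
- grab_frame(name): name is "scene" or "top"; returns a dict with "color" (384x512x3 uint8, blue, green, red), "vertical_fov" (degrees; the focal length in pixels is half the picture's height over the tangent of half this angle, whatever the lens; pixels are square), "cx", "cy" (the principal point, pixels), "pose" (4x4, takes a point from camera to world coordinates). Camera axes: x right, y down, z forward; pixel columns grow to the right and rows downward; lengths in mm; the calibration is good to about 2 mm. A picture is of the moment at which its call begins. There is no depth.
- job.job_done(): hands the job in, once; it reports no verdict.
The state is a dict: "time_s": time; "qpos": joint angles; "qvel": joint speeds; "effort": joint torques, N m; "ee_pos": TCP position; "ee_rot": TCP orientation; "force": force on the tool from outside, world axes, zero at the start; "torque": the same for the moment, N m; "gripper_width": finger opening in mm.
Only numpy, scipy, OpenCV 4.12 (cv2) and the standard library are available. Lean on these libraries where they do the work, as an engineer would, in place of code of your own. Each camera call takes 0.05 s, during which the arm holds its last target.

## Working session

There is one attempt and no reset: what is moved stays moved. The work goes in short steps, Python scripts to look and compute and a tool call to move; the robot and the scene stay as the last step left them, time stands still between calls to the robot, and variables do not carry over. Pictures are saved under pics/ and viewed, and the job is handed in when it is done.

Besides the shell and the picture viewer there is one more tool, called after "Emit:" as name(argument=value, ...) on one line, values as JSON. drive_tool: Moves the arm, as the interface text tells. Its arguments: {"type":"object","properties":{"moves":{"type":"array"},"grip_force":{"type":"number"}},"required":["moves"]}

```bash
mkdir -p pics; ls; cat > h.py <<'E'
import numpy as np, cv2
from workcell import telemetry, grab_frame, job
def shot(n,f):
    d=grab_frame(n); cv2.imwrite('pics/'+f,d['color']); np.savez('pics/'+f+'.npz',pose=d['pose'],fov=d['vertical_fov'],cx=d['cx'],cy=d['cy'],img=d['color']); return d
def load(f):
    z=np.load('pics/'+f+'.npz'); return dict(pose=z['pose'],vertical_fov=float(z['fov']),cx=float(z['cx']),cy=float(z['cy']),color=z['img'])
def ray(d,u,v):
    f=d['color'].shape[0]/2/np.tan(np.radians(d['vertical_fov'])/2)
    r=d['pose'][:3,:3]@np.array([(u-d['cx'])/f,(v-d['cy'])/f,1]); return d['pose'][:3,3],r
def onz(d,u,v,z):
    o,r=ray(d,u,v); return o+r*(z-o[2])/r[2]
def proj(d,p):
    f=d['color'].shape[0]/2/np.tan(np.radians(d['vertical_fov'])/2)
    q=d['pose'][:3,:3].T@(np.array(p,float)-d['pose'][:3,3]); return q[0]/q[2]*f+d['cx'],q[1]/q[2]*f+d['cy']
def tri(d1,p1,d2,p2):
    o1,r1=ray(d1,*p1);o2,r2=ray(d2,*p2)
    A=np.stack([r1,-r2],1);s=np.linalg.lstsq(A,o2-o1,rcond=None)[0]
    a=o1+r1*s[0];b=o2+r2*s[1]; return (a+b)/2,np.linalg.norm(a-b)
E
python3 - <<'E'
from h import *
print(telemetry.state())
for n in('scene','top'):
    d=shot(n,n+'0.png'); print(n,d['pose'],d['vertical_fov'],d['cx'],d['cy'])
E
```

```text
pics
{'time_s': 0.0, 'qpos': array([-7.30521913e+01,  1.83493191e+01,  8.97065841e+01, -8.52929252e-04,
        7.20433774e+01, -1.14584466e+00]), 'qvel': array([-0.11466151,  0.02159457,  0.10933381, -0.08921736,  0.00284168,
        0.02915995]), 'effort': array([ 1.03696737e-03, -4.12463272e+01, -2.31972921e+01,  7.28880661e-02,
        4.58789896e-02, -1.50251726e-04]), 'ee_pos': array([ 178.42710618, -546.08107012,  213.14235038]), 'ee_rot': array([-1.79900723e+02, -1.17459379e-03,  1.80939160e+01]), 'force': array([-0.35053585, -0.25638968,  0.18060679]), 'torque': array([-0.0364569 , -0.02297593,  0.00306229]), 'gripper_width': 90.88849528292054}
scene [[ 7.82286378e-01  5.22861575e-01 -3.38590898e-01  8.38987756e+02]
 [ 6.22882793e-01 -6.62448957e-01  4.16147095e-01 -3.84708076e+02]
 [-6.71186175e-03 -5.36448648e-01 -8.43906274e-01  8.43551890e+02]
 [ 0.00000000e+00  0.00000000e+00  0.00000000e+00  1.00000000e+00]] 54.68466569252979 255.74803661637347 186.87679150854402
top [[ 6.91730146e-03 -9.96490720e-01  8.34169994e-02  4.06864941e+02]
 [-9.99898447e-01 -7.93206763e-03 -1.18397066e-02 -1.92166848e+00]
 [ 1.24598270e-02 -8.33266293e-02 -9.96444392e-01  1.45735304e+03]
 [ 0.00000000e+00  0.00000000e+00  0.00000000e+00  1.00000000e+00]] 42.092859364174615 257.46766795062916 188.60851927546926
```

View pics/scene0.png

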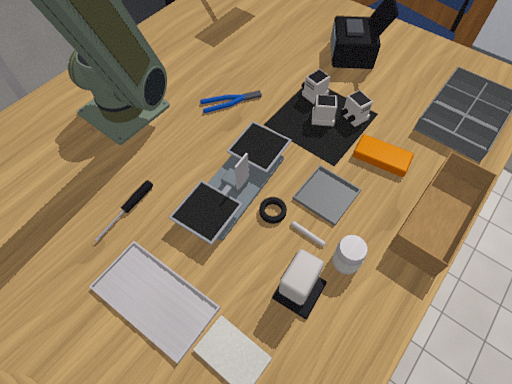

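View pics/top0.png

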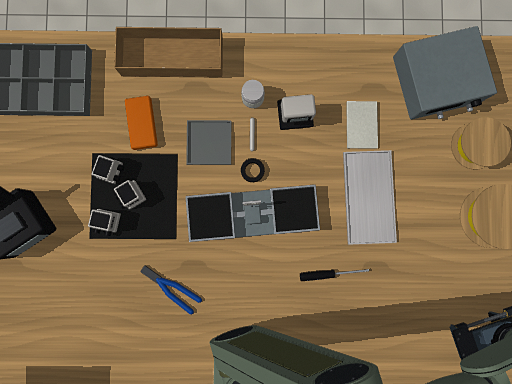

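```bash
python3 - <<'E'
from h import *
a=load('top0.png')['color'][140:250,80:190]; b=load('scene0.png')['color'][60:170,260:385]
a=cv2.resize(a,None,fx=5,fy=5,interpolation=cv2.INTER_CUBIC);b=cv2.resize(b,None,fx=5,fy=5,interpolation=cv2.INTER_CUBIC)
cv2.imwrite('pics/z1.png',a);cv2.imwrite('pics/z2.png',b)
E
```

```text
(no output)
```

View pics/z1.png

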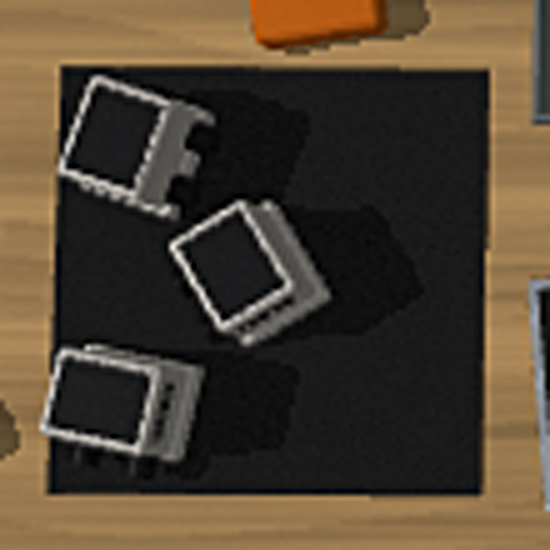

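View pics/z2.png

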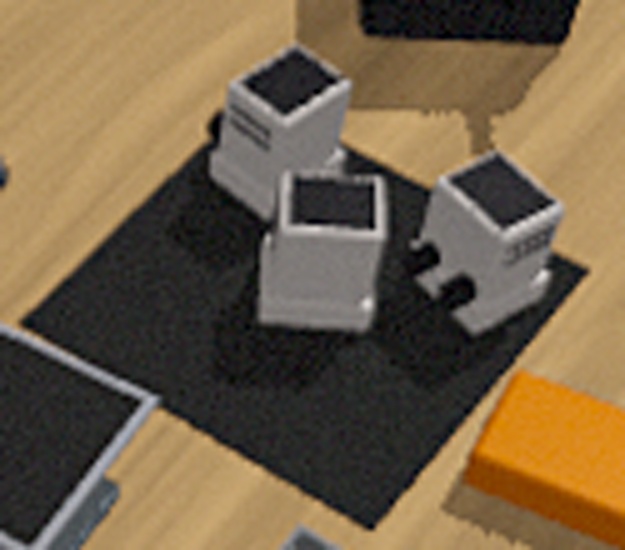

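```bash
cat > units.py <<'E'
from h import *
def holes(d,thr=95,amin=40,amax=900,roi=None):
    """dark tops enclosed by a white rim: inner contours of the bright mask"""
    k=4
    g=cv2.resize(cv2.cvtColor(d['color'],cv2.COLOR_BGR2GRAY),None,fx=k,fy=k,interpolation=cv2.INTER_CUBIC)
    hs=cv2.cvtColor(cv2.resize(d['color'],None,fx=k,fy=k,interpolation=cv2.INTER_CUBIC),cv2.COLOR_BGR2HSV)
    m=((g>thr)&(hs[...,1]<60)).astype(np.uint8)
    cs,h=cv2.findContours(m,cv2.RETR_CCOMP,cv2.CHAIN_APPROX_NONE)
    out=[]
    for c,q in zip(cs,h[0]):
        if q[3]<0: continue
        A=cv2.contourArea(c)/k/k
        if not amin<A<amax: continue
        c=(c[:,0]+.5)/k-.5
        M=cv2.moments((c*64).astype(np.int32).reshape(-1,1,2))
        u,v=M['m10']/M['m00']/64,M['m01']/M['m00']/64
        out.append((u,v,A,c))
    return out
if __name__=='__main__':
    import sys
    T,S=load(sys.argv[1]),load(sys.argv[2])
    hs=holes(S); ht=holes(T)
    for s in hs: print('S',np.round(s[:3],1))
    for t in ht:
        P=np.array([onz(T,*p,75)[:2] for p in t[3]]).astype(np.float32)
        r=cv2.minAreaRect(P)
        b=cv2.boxPoints(r); e=b[1]-b[0],b[2]-b[1]
        L=max(e,key=np.linalg.norm); 
        print('T',np.round(t[:3],1),'c',np.round(r[0],1),'size',np.round(r[1],1),'long-axis deg',round(np.degrees(np.arctan2(L[1],L[0]))%180,1))
        for s in hs:
            X,e=tri(T,t[:2],S,s[:2])
            if e<10 and 20<X[2]<160: print('   tri',np.round(X,1),round(e,1),np.round(s[:2],1))
E
python3 units.py top0.png scene0.png
```

```text
S [338.3 178.9 157.7]
S [488.3 113.8 642.8]
S [455.   98.4 587.4]
T [ 99.4 219.6 267.1] c [433.5 416.1] size [52.7 41.7] long-axis deg 78.3
T [125.8 192.7 262.1] c [508.3 346.1] size [51.6 41.7] long-axis deg 32.5
T [102.3 166.9 261.8] c [579.7 413.3] size [42.9 51.6] long-axis deg 161.9
T [ 16.   63.2 230.2] c [871.8 665.7] size [28.  74.5] long-axis deg 179.7
T [ 45.8  91.  145.8] c [786.8 580. ] size [34.7 56.5] long-axis deg 177.7
   tri [792.2 576.4  81.2] 1.7 [455.   98.4]
```

```bash
python3 - <<'E'
from h import *
T,S=load('top0.png'),load('scene0.png')
for t,s in (((99.4,219.6),(318.2,76.4)),((125.8,192.7),(326.4,101)),((102.3,166.9),(360.6,99))):
    print(tri(T,t,S,s))
# other features zoom
for n,d,(x0,y0,x1,y1),k in(('z3',T,(175,80,330,250),4),('z4',T,(330,90,410,250),4),('z5',S,(160,110,400,330),3)):
    cv2.imwrite(f'pics/{n}.png',cv2.resize(d['color'][y0:y1,x0:x1],None,fx=k,fy=k,interpolation=cv2.INTER_CUBIC)[:600,:800])
E
```

```text
(array([433.93063643, 415.8873406 ,  78.75137213]), np.float64(1.4139007619398833))
(array([508.52169482, 345.93737057,  77.22965594]), np.float64(0.9118198263486887))
(array([580.48643121, 413.65553925,  76.30965202]), np.float64(2.215739752927336))
```

View pics/z3.png

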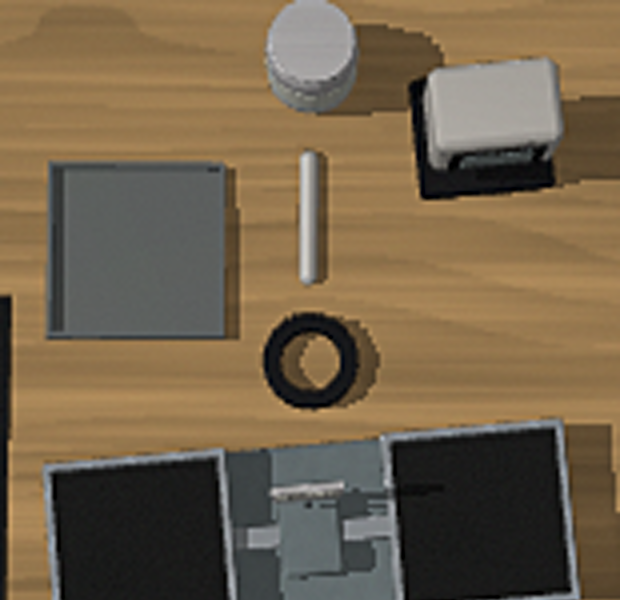

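View pics/z5.png

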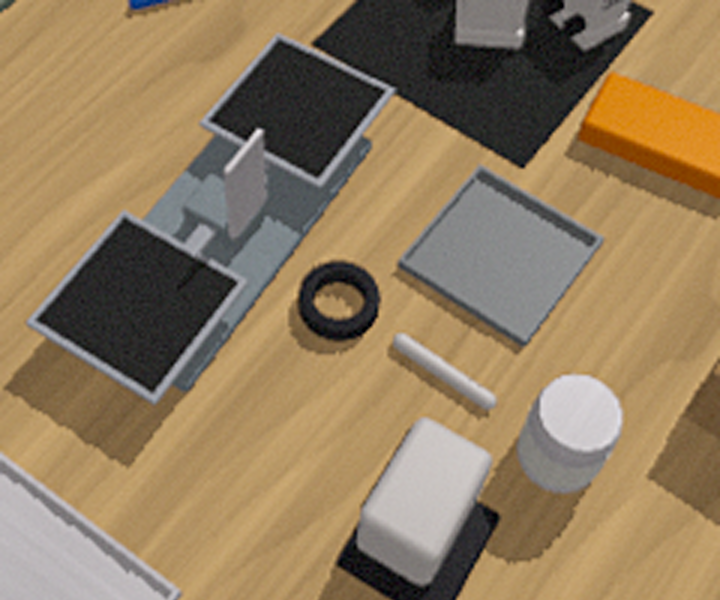

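View pics/z4.png

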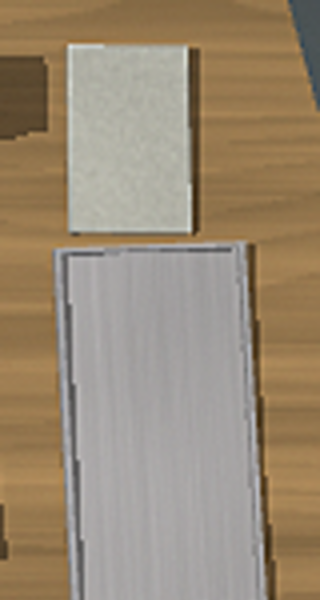

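```bash
python3 - <<'E'
from h import *
T,S=load('top0.png'),load('scene0.png')
t3=lambda u,v:((u+.5)/4-.5+175,(v+.5)/4-.5+80)
t4=lambda u,v:((u+.5)/4-.5+330,(v+.5)/4-.5+90)
s5=lambda u,v:((u+.5)/3-.5+160,(v+.5)/3-.5+110)
def rep(n,tp,sp=None,z=None):
    if sp:
        for a,b in zip(tp,sp): X,e=tri(T,a,S,b); print(n,'tri',X.round(1),round(e,1))
    P=np.array([onz(T,*a,z)[:2] for a in tp]); print(n,'top@z',P.round(1).tolist(),'mean',P.mean(0).round(1))
    if sp:
        Q=np.array([onz(S,*a,z)[:2] for a in sp]); print(n,'scn@z',Q.round(1).tolist(),'mean',Q.mean(0).round(1))
rep('ready',[t3(48,162),t3(225,164),t3(227,337),t3(48,337)],[s5(602,238),s5(522,348),s5(398,265),s5(480,168)],12)
rep('rework',[t4(57,249),t4(245,243),(396,242),(349,243)],[(218,308),(177,359),(91,288),(137,243)],12)
rep('foot',[t3(423,198),t3(554,185)],None,6)
rep('headtop',[t3(428,70),t3(557,60)],[s5(490,458),s5(430,582)],118)
rep('lowfront',[t3(437,165),t3(556,155)],None,60)
for name,d in(('T',T),('S',S)):
    hsv=cv2.cvtColor(d['color'],cv2.COLOR_BGR2HSV)
    m=(hsv[...,2]<48).astype(np.uint8); 
    m=cv2.morphologyEx(m,cv2.MORPH_OPEN,np.ones((5,5)))
    cs,_=cv2.findContours(m,0,1)
    for c in cs:
        if cv2.contourArea(c)<600: continue
        M=cv2.moments(c);u,v=M['m10']/M['m00'],M['m01']/M['m00']
        P=np.array([onz(d,*p[0],52)[:2] for p in c]).astype(np.float32); r=cv2.minAreaRect(P)
        print(name,round(u,1),round(v,1),cv2.contourArea(c),np.round(r[0],1),np.round(r[1],1),round(r[2],1))
E
```

```text
ready tri [726.9 189.6  14.7] 1.1
ready tri [728.3  60.1   5.4] 2.0
ready tri [600.4  58.   10.1] 1.3
ready tri [599.4 188.5  10.9] 1.6
ready top@z [[727.9, 190.3], [727.7, 60.4], [599.7, 57.5], [598.5, 187.8]] mean [663.5 124. ]
ready scn@z [[726.1, 191.1], [728.5, 56.0], [601.4, 57.5], [600.3, 188.3]] mean [664.1 123.2]
rework tri [ 637.4 -272.4   12. ] 1.8
rework tri [ 642.  -403.6   28.3] 4.1
rework tri [ 376.8 -420.8    5.7] 3.7
rework tri [ 374.3 -282.     6.7] 8.0
rework top@z [[637.9, -271.7], [643.6, -410.0], [376.2, -420.7], [372.4, -284.5]] mean [ 507.5 -346.7]
rework scn@z [[636.8, -273.0], [639.2, -402.3], [381.3, -418.9], [379.7, -279.4]] mean [ 509.2 -343.4]
foot top@z [[705.0, -85.5], [715.6, -182.3]] mean [ 710.3 -133.9]
headtop tri [770.6 -83.  115.4] 2.2
headtop tri [ 784.2 -173.3   97.7] 0.3
headtop top@z [[770.8, -82.2], [778.7, -170.7]] mean [ 774.8 -126.4]
headtop scn@z [[770.1, -84.8], [785.6, -179.2]] mean [ 777.8 -132. ]
lowfront top@z [[717.8, -92.3], [725.8, -177.1]] mean [ 721.8 -134.7]
T 342.1 373.8 703.5 [  14.7 -253. ] [ 49.9 153. ] 13.8
T 284.4 352.7 1915.0 [ 69.3 -93.7] [284.2  67.5] 71.4
T 465.9 339.5 614.5 [ 114.8 -599.6] [92.9 69.7] 21.1
T 209.6 216.5 1640.0 [445.  115.3] [116.5 116.5] 5.6
T 23.3 218.0 1989.0 [426.4 624.9] [195.8 149.9] 2.8
T 294.5 208.8 1621.5 [ 468.3 -123.5] [116.4 116.3] 5.6
T 142.1 196.2 5056.5 [501.8 329.8] [237.2 240.9] 0.4
S 207.9 205.5 933.5 [ 466.9 -121.9] [114.2 114.3] 5.9
S 302.5 123.3 1269.0 [500.6 267.3] [165.2 186.9] 88.9
S 362.7 38.6 2016.0 [399.5 733.5] [193.4 442.1] 12.7
```

Emit:
drive_tool(moves=[{"dx": 0.79,"dy": -1.0,"claw": -0.5},{"dx": 0.79,"dy": -1.0,"claw": -0.5},{"dx": 0.79,"dy": -1.0,"claw": -0.5},{"dx": 0.79,"dy": -1.0,"claw": -0.5},{"dx": 0.79,"dy": -1.0,"claw": -0.5}])

```text
validation failed for argument at $.mo...
```

Emit:
drive_tool(moves=[{"claw": -0.5,"dx": 0.79,"dy": -1.0,"dz": 0.0,"yaw": 0.0},{"claw": -0.5,"dx": 0.79,"dy": -1.0,"dz": 0.0,"yaw": 0.0},{"claw": -0.5,"dx": 0.79,"dy": -1.0,"dz": 0.0,"yaw": 0.0},{"claw": -0.5,"dx": 0.79,"dy": -1.0,"dz": 0.0,"yaw": 0.0},{"claw": -0.5,"dx": 0.79,"dy": -1.0,"dz": 0.0,"yaw": 0.0}], grip_force=25)

```text
time_s: 0.72
ee_pos: [222.6, -423.2, 210.7]
ee_rot: [-179.6, 0.0, 17.9]
force: [-0.1, 0.1, -0.3]
gripper_width: 68.2
```

Emit:
drive_tool(moves=[{"claw": -0.5,"dx": 0.79,"dy": -1.0,"dz": 0.0,"yaw": 0.0},{"claw": -0.5,"dx": 0.79,"dy": -1.0,"dz": 0.0,"yaw": 0.0},{"claw": -0.5,"dx": 0.79,"dy": -1.0,"dz": 0.0,"yaw": 0.0},{"claw": -0.5,"dx": 0.79,"dy": -1.0,"dz": 0.0,"yaw": 0.0},{"claw": -0.5,"dx": 0.79,"dy": -1.0,"dz": 0.0,"yaw": 0.0}])

```text
time_s: 1.35
ee_pos: [267.2, -298.4, 209.8]
ee_rot: [-179.4, 0.1, 17.9]
force: [0.6, 0.1, -0.9]
gripper_width: 68.4
```

Emit:
drive_tool(moves=[{"claw": -0.5,"dx": 0.79,"dy": -1.0,"dz": 0.0,"yaw": 0.0},{"claw": -0.5,"dx": 0.79,"dy": -1.0,"dz": 0.0,"yaw": 0.0},{"claw": -0.5,"dx": 0.79,"dy": -1.0,"dz": 0.0,"yaw": 0.0},{"claw": -0.5,"dx": 0.79,"dy": -1.0,"dz": 0.0,"yaw": 0.0},{"claw": -0.5,"dx": 0.79,"dy": -1.0,"dz": 0.0,"yaw": 0.0}])

```text
time_s: 1.98
ee_pos: [311.6, -173.9, 209.6]
ee_rot: [-179.3, 0.1, 17.9]
force: [-0.8, -0.5, 0.5]
gripper_width: 68.6
```

Emit:
drive_tool(moves=[{"claw": -0.5,"dx": 0.79,"dy": -1.0,"dz": 0.0,"yaw": 0.0},{"claw": -0.5,"dx": 0.79,"dy": -1.0,"dz": 0.0,"yaw": 0.0},{"claw": -0.5,"dx": 0.79,"dy": -1.0,"dz": 0.0,"yaw": 0.0},{"claw": -0.5,"dx": 0.79,"dy": -1.0,"dz": 0.0,"yaw": 0.0},{"claw": -0.5,"dx": 0.79,"dy": -1.0,"dz": 0.0,"yaw": 0.0}])

```text
time_s: 2.6
ee_pos: [355.8, -49.9, 209.6]
ee_rot: [-179.2, 0.2, 17.8]
force: [-0.2, -0.7, 0.6]
gripper_width: 68.5
```

Emit:
drive_tool(moves=[{"claw": -0.5,"dx": 0.79,"dy": -1.0,"dz": 0.0,"yaw": -0.33},{"claw": -0.5,"dx": 0.79,"dy": -1.0,"dz": 0.0,"yaw": -0.33},{"claw": -0.5,"dx": 0.79,"dy": -1.0,"dz": 0.0,"yaw": -0.33},{"claw": -0.5,"dx": 0.79,"dy": -1.0,"dz": 0.0,"yaw": -0.33},{"claw": -0.5,"dx": 0.79,"dy": -1.0,"dz": 0.0,"yaw": -0.33}])

```text
time_s: 3.22
ee_pos: [387.4, 77.3, 209.6]
ee_rot: [-179.1, 0.2, 32.5]
force: [-0.2, 0.6, 0.0]
gripper_width: 68.5
```

```bash
cat > plan.py <<'E'
import sys
from h import *
x,y,z,psi=[float(a) for a in sys.argv[1:5]]
s=telemetry.state(); p=s['ee_pos']; from scipy.spatial.transform import Rotation as R
M=R.from_euler('xyz',s['ee_rot'],degrees=True).as_matrix()
yw=s['ee_rot'][2]; d=M.T@(np.array([x,y,z])-p); dy=(psi-yw+180)%360-180
print('t',round(s['time_s'],2),'at',p.round(1),s['ee_rot'].round(1),'F',s['force'].round(1),'w',round(s['gripper_width'],1),'q1,q6',s['qpos'][[0,5]].round(0))
n=max(1,int(np.ceil(max(abs(d).max()/20,abs(dy)/8.59))))
print('units dx,dy,dz',(d/20).round(2),'yaw',round(-np.radians(dy)/.15,2),'rows',n,'per row',(d/20/n).round(3),round(-np.radians(dy)/.15/n,3))
if abs(dy)>3:
    print(' curved rows:')
    for i in range(n):
        a=np.radians(yw+dy*i/n); e=(np.array([x,y,z])-p)/n/20
        print('  ',round(e[0]*np.cos(a)+e[1]*np.sin(a),2),round(e[0]*np.sin(a)-e[1]*np.cos(a),2),round(-e[2],2),round(-np.radians(dy)/.15/n,2))
E
python3 plan.py 508.3 346.1 180 32.5
```

```text
t 3.23 at [387.4  77.3 209.6] [-179.1    0.2   32.5] F [-0.2  0.6  0. ] w 68.5 q1,q6 [ 9. 66.]
units dx,dy,dz [12.32 -8.06  1.57] yaw 0.0 rows 13 per row [ 0.948 -0.62   0.121] 0.0
```

Emit:
drive_tool(moves=[{"claw": -0.5,"dx": 0.95,"dy": -0.62,"dz": 0.12,"yaw": 0.0},{"claw": -0.5,"dx": 0.95,"dy": -0.62,"dz": 0.12,"yaw": 0.0},{"claw": -0.5,"dx": 0.95,"dy": -0.62,"dz": 0.12,"yaw": 0.0},{"claw": -0.5,"dx": 0.95,"dy": -0.62,"dz": 0.12,"yaw": 0.0},{"claw": -0.5,"dx": 0.95,"dy": -0.62,"dz": 0.12,"yaw": 0.0}])

```text
time_s: 3.85
ee_pos: [433.6, 184.6, 196.5]
ee_rot: [-179.0, 0.4, 32.6]
force: [0.1, 0.3, 0.1]
gripper_width: 68.6
```

Emit:
drive_tool(moves=[{"claw": -0.5,"dx": 0.95,"dy": -0.62,"dz": 0.12,"yaw": 0.0},{"claw": -0.5,"dx": 0.95,"dy": -0.62,"dz": 0.12,"yaw": 0.0},{"claw": -0.5,"dx": 0.95,"dy": -0.62,"dz": 0.12,"yaw": 0.0},{"claw": -0.5,"dx": 0.95,"dy": -0.62,"dz": 0.12,"yaw": 0.0},{"claw": -0.5,"dx": 0.95,"dy": -0.62,"dz": 0.12,"yaw": 0.0}])

```text
time_s: 4.47
ee_pos: [482.9, 294.9, 183.6]
ee_rot: [-179.0, 0.4, 32.6]
force: [0.0, 0.2, 0.0]
gripper_width: 68.5
```

```bash
python3 plan.py 508.3 346.1 130 32.5; python3 -c "
from h import *
shot('scene','s1.png');shot('top','t1.png')"; python3 units.py t1.png s1.png
```

```text
t 4.47 at [482.9 294.9 183.6] [-179.     0.4   32.6] F [0.  0.2 0. ] w 68.5 q1,q6 [30. 87.]
units dx,dy,dz [ 2.47 -1.43  2.69] yaw 0.01 rows 3 per row [ 0.823 -0.476  0.895] 0.004
S [338.3 179.  153. ]
S [230.8 162.4 136.5]
S [488.3 113.8 637.8]
S [455.   98.5 581.9]
T [196.7 134.3 269.3] c [654.1 119.9] size [121.  121.3] long-axis deg 90.6
   tri [675.2 153.5  57.2] 5.3 [338.3 179. ]
```

View pics/s1.png

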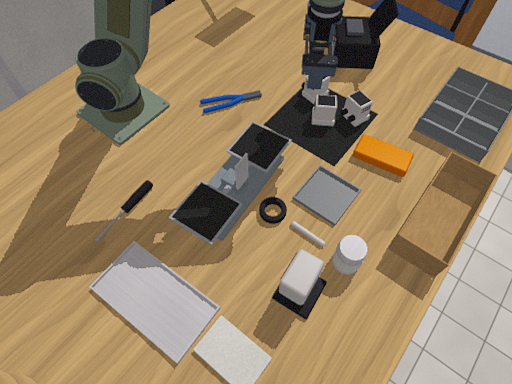

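Emit:
drive_tool(moves=[{"claw": -0.5,"dx": 0.82,"dy": -0.48,"dz": 0.9,"yaw": 0.0},{"claw": -0.5,"dx": 0.82,"dy": -0.48,"dz": 0.9,"yaw": 0.0},{"claw": -0.5,"dx": 0.82,"dy": -0.48,"dz": 0.9,"yaw": 0.0},{"claw": -0.5,"dx": 0.0,"dy": 0.0,"dz": 0.0,"yaw": 0.0}])

```text
time_s: 5.08
ee_pos: [508.7, 348.0, 128.0]
ee_rot: [-179.1, 0.5, 32.7]
force: [-0.2, 0.3, -0.4]
gripper_width: 68.1
```

```bash
python3 plan.py 508.3 346.1 43 32.5; python3 -c "
from h import *
d=shot('scene','s2.png');e=shot('top','t2.png')
cv2.imwrite('pics/z6.png',np.hstack([cv2.resize(d['color'][30:170,260:385],(500,560)),cv2.resize(e['color'][140:250,80:190],(300,300)).repeat(1,0) if 0 else cv2.resize(e['color'][120:260,60:130],(280,560))]))"
```

```text
t 5.08 at [508.7 348.  128. ] [-179.1    0.5   32.7] F [-0.2  0.3 -0.4] w 68.1 q1,q6 [33. 90.]
units dx,dy,dz [-0.03  0.13  4.25] yaw 0.02 rows 5 per row [-0.006  0.027  0.849] 0.004
```

View pics/z6.png

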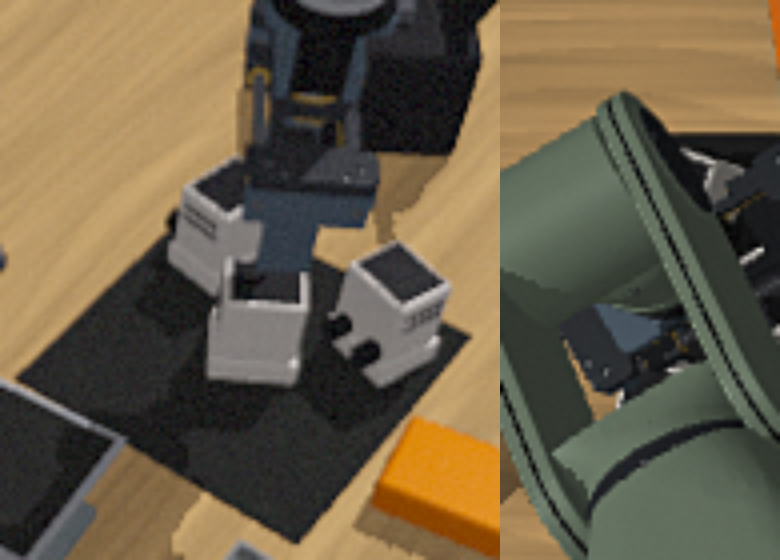

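Emit:
drive_tool(moves=[{"claw": -0.5,"dx": 0.0,"dy": 0.1,"dz": 0.85,"yaw": 0.0},{"claw": -0.5,"dx": 0.0,"dy": 0.0,"dz": 0.85,"yaw": 0.0},{"claw": -0.5,"dx": 0.0,"dy": 0.0,"dz": 0.85,"yaw": 0.0},{"claw": -0.5,"dx": 0.0,"dy": 0.0,"dz": 0.85,"yaw": 0.0},{"claw": -0.5,"dx": 0.0,"dy": 0.0,"dz": 0.8,"yaw": 0.0}])

```text
time_s: 5.8
ee_pos: [509.5, 343.5, 45.2]
ee_rot: [-179.2, 0.1, 32.5]
force: [-0.5, 0.7, 0.4]
gripper_width: 68.4
```

Emit:
drive_tool(moves=[{"claw": 0.2,"dx": 0.0,"dy": 0.0,"dz": 0.0,"yaw": 0.0},{"claw": 0.2,"dx": 0.0,"dy": 0.0,"dz": 0.0,"yaw": 0.0},{"claw": 0.2,"dx": 0.0,"dy": 0.0,"dz": 0.0,"yaw": 0.0},{"claw": 0.2,"dx": 0.0,"dy": 0.0,"dz": 0.0,"yaw": 0.0}])

```text
time_s: 6.3
ee_pos: [508.8, 342.7, 44.6]
ee_rot: [-179.2, 0.2, 32.5]
force: [0.5, -0.7, -2.7]
gripper_width: 49.8
```

Emit:
drive_tool(moves=[{"claw": 0.2,"dx": 0.0,"dy": 0.0,"dz": -0.5,"yaw": 0.0},{"claw": 0.2,"dx": 0.0,"dy": 0.0,"dz": -1.0,"yaw": 0.0},{"claw": 0.2,"dx": 0.0,"dy": 0.0,"dz": -1.0,"yaw": 0.0},{"claw": 0.2,"dx": 0.0,"dy": 0.0,"dz": -1.0,"yaw": 0.0},{"claw": 0.2,"dx": 0.0,"dy": 0.0,"dz": -1.0,"yaw": 0.0}])

```text
time_s: 6.92
ee_pos: [509.2, 340.9, 138.2]
ee_rot: [-179.2, 0.3, 32.5]
force: [-0.7, -1.2, -2.9]
gripper_width: 49.7
```

Emit:
drive_tool(moves=[{"claw": 0.2,"dx": 0.0,"dy": 0.0,"dz": -1.0,"yaw": 0.0},{"claw": 0.2,"dx": 0.0,"dy": 0.0,"dz": -1.0,"yaw": 0.0},{"claw": 0.2,"dx": 0.0,"dy": 0.0,"dz": -1.0,"yaw": 0.0}])

```text
time_s: 7.3
ee_pos: [509.9, 340.0, 202.5]
ee_rot: [-179.2, 0.2, 32.5]
force: [-0.3, -0.3, -3.3]
gripper_width: 49.7
```

```bash
python3 plan.py 372 60 200 5.6;python3 plan.py 468.3 -123.5 200 5.6
```

```text
t 7.3 at [509.9 340.  202.5] [-179.2    0.2   32.5] F [-0.3 -0.3 -3.3] w 49.7 q1,q6 [32. 89.]
units dx,dy,dz [-13.33   8.11   0.06] yaw 3.13 rows 14 per row [-0.952  0.579  0.004] 0.223
 curved rows:
   -0.95 0.58 0.01 0.22
   -0.93 0.61 0.01 0.22
   -0.91 0.64 0.01 0.22
   -0.89 0.67 0.01 0.22
   -0.87 0.7 0.01 0.22
   -0.84 0.73 0.01 0.22
   -0.82 0.76 0.01 0.22
   -0.79 0.78 0.01 0.22
   -0.76 0.81 0.01 0.22
   -0.74 0.84 0.01 0.22
   -0.71 0.86 0.01 0.22
   -0.68 0.88 0.01 0.22
   -0.65 0.91 0.01 0.22
   -0.62 0.93 0.01 0.22
t 7.3 at [509.9 340.  202.5] [-179.2    0.2   32.5] F [-0.3 -0.3 -3.3] w 49.7 q1,q6 [32. 89.]
units dx,dy,dz [-14.2   18.43  -0.08] yaw 3.13 rows 19 per row [-0.747  0.97  -0.004] 0.165
 curved rows:
   -0.75 0.97 0.01 0.16
   -0.72 0.99 0.01 0.16
   -0.7 1.01 0.01 0.16
   -0.67 1.02 0.01 0.16
   -0.65 1.04 0.01 0.16
   -0.62 1.05 0.01 0.16
   -0.6 1.07 0.01 0.16
   -0.57 1.08 0.01 0.16
   -0.54 1.1 0.01 0.16
   -0.52 1.11 0.01 0.16
   -0.49 1.12 0.01 0.16
   -0.46 1.14 0.01 0.16
   -0.43 1.15 0.01 0.16
   -0.4 1.16 0.01 0.16
   -0.37 1.17 0.01 0.16
   -0.35 1.17 0.01 0.16
   -0.32 1.18 0.01 0.16
   -0.29 1.19 0.01 0.16
   -0.26 1.2 0.01 0.16
```

Emit:
drive_tool(moves=[{"claw": 0.2,"dx": -0.75,"dy": 0.9,"dz": -0.15,"yaw": 0.6},{"claw": 0.2,"dx": -0.7,"dy": 0.95,"dz": -0.15,"yaw": 0.6},{"claw": 0.2,"dx": -0.65,"dy": 0.97,"dz": -0.15,"yaw": 0.6},{"claw": 0.2,"dx": -0.5,"dy": 1.0,"dz": -0.15,"yaw": 0.6},{"claw": 0.2,"dx": -0.35,"dy": 1.0,"dz": -0.15,"yaw": 0.6}])

```text
time_s: 7.92
ee_pos: [491.9, 225.7, 222.4]
ee_rot: [-179.3, 0.0, 6.0]
force: [0.5, -1.1, -3.2]
gripper_width: 49.5
```

```bash
python3 plan.py 468.3 -121 215 5.6
```

```text
t 7.92 at [491.9 225.7 222.4] [-179.3    0.     6. ] F [ 0.5 -1.1 -3.2] w 49.5 q1,q6 [ 23. 107.]
units dx,dy,dz [-2.99 17.12  0.15] yaw 0.05 rows 18 per row [-0.166  0.951  0.008] 0.003
```

Emit:
drive_tool(moves=[{"claw": 0.2,"dx": -0.17,"dy": 0.95,"dz": 0.0,"yaw": 0.0},{"claw": 0.2,"dx": -0.17,"dy": 0.95,"dz": 0.0,"yaw": 0.0},{"claw": 0.2,"dx": -0.17,"dy": 0.95,"dz": 0.0,"yaw": 0.0},{"claw": 0.2,"dx": -0.17,"dy": 0.95,"dz": 0.0,"yaw": 0.0},{"claw": 0.2,"dx": -0.17,"dy": 0.95,"dz": 0.0,"yaw": 0.0}])

```text
time_s: 8.55
ee_pos: [484.7, 124.0, 222.5]
ee_rot: [-179.3, -0.1, 6.4]
force: [0.6, -0.7, -2.5]
gripper_width: 49.6
```

Emit:
drive_tool(moves=[{"claw": 0.2,"dx": -0.17,"dy": 0.95,"dz": 0.0,"yaw": 0.0},{"claw": 0.2,"dx": -0.17,"dy": 0.95,"dz": 0.0,"yaw": 0.0},{"claw": 0.2,"dx": -0.17,"dy": 0.95,"dz": 0.0,"yaw": 0.0},{"claw": 0.2,"dx": -0.17,"dy": 0.95,"dz": 0.0,"yaw": 0.0},{"claw": 0.2,"dx": -0.17,"dy": 0.95,"dz": 0.0,"yaw": 0.0}])

```text
time_s: 9.18
ee_pos: [477.5, 22.0, 221.2]
ee_rot: [-179.3, -0.1, 6.7]
force: [-0.2, 1.2, -3.2]
gripper_width: 49.8
```

Emit:
drive_tool(moves=[{"claw": 0.2,"dx": -0.17,"dy": 0.95,"dz": 0.0,"yaw": 0.0},{"claw": 0.2,"dx": -0.17,"dy": 0.95,"dz": 0.0,"yaw": 0.0},{"claw": 0.2,"dx": -0.17,"dy": 0.95,"dz": 0.0,"yaw": 0.0},{"claw": 0.2,"dx": -0.17,"dy": 0.95,"dz": 0.0,"yaw": 0.0},{"claw": 0.2,"dx": -0.17,"dy": 0.95,"dz": 0.0,"yaw": 0.0}])

```text
time_s: 9.8
ee_pos: [470.4, -79.9, 220.0]
ee_rot: [-179.3, -0.2, 7.0]
force: [0.1, 0.8, -3.6]
gripper_width: 49.9
```

```bash
python3 plan.py 468.3 -123.5 96 5.6
```

```text
t 9.8 at [470.4 -79.9 220. ] [-179.3   -0.2    7. ] F [ 0.1  0.8 -3.6] w 49.9 q1,q6 [-12.  71.]
units dx,dy,dz [-0.38  2.23  6.17] yaw 0.16 rows 7 per row [-0.055  0.319  0.882] 0.023
```

Emit:
drive_tool(moves=[{"claw": 0.2,"dx": -0.1,"dy": 0.8,"dz": 0.6,"yaw": 0.16},{"claw": 0.2,"dx": -0.1,"dy": 0.8,"dz": 1.0,"yaw": 0.0},{"claw": 0.2,"dx": -0.1,"dy": 0.4,"dz": 1.0,"yaw": 0.0},{"claw": 0.2,"dx": 0.0,"dy": 0.0,"dz": 1.0,"yaw": 0.0},{"claw": 0.2,"dx": 0.0,"dy": 0.0,"dz": 1.0,"yaw": 0.0}])

```text
time_s: 10.42
ee_pos: [468.2, -123.9, 123.2]
ee_rot: [-179.3, -0.2, 5.3]
force: [0.0, 0.6, -3.2]
gripper_width: 49.8
```

```bash
python3 plan.py 468.3 -123.5 94 5.6
```

```text
t 10.43 at [ 468.2 -123.9  123.2] [-179.3   -0.2    5.3] F [ 0.   0.6 -3.2] w 49.8 q1,q6 [-17.  67.]
units dx,dy,dz [ 0.   -0.    1.46] yaw -0.03 rows 2 per row [ 0.001 -0.     0.729] -0.015
```

Emit:
drive_tool(moves=[{"claw": 0.2,"dx": 0.0,"dy": 0.0,"dz": 0.6,"yaw": 0.0},{"claw": 0.2,"dx": 0.0,"dy": 0.0,"dz": 0.5,"yaw": 0.0},{"claw": 0.2,"dx": 0.0,"dy": 0.0,"dz": 0.3,"yaw": 0.0},{"claw": 0.2,"dx": 0.0,"dy": 0.0,"dz": 0.2,"yaw": 0.0},{"claw": 0.2,"dx": 0.0,"dy": 0.0,"dz": 0.2,"yaw": 0.0}])

```text
time_s: 11.05
ee_pos: [467.6, -123.7, 84.2]
ee_rot: [-179.3, -0.2, 5.3]
force: [0.9, -0.5, -2.5]
gripper_width: 50.0
```

Emit:
drive_tool(moves=[{"claw": 0.2,"dx": 0.0,"dy": 0.0,"dz": 0.15,"yaw": 0.0},{"claw": 0.2,"dx": 0.0,"dy": 0.0,"dz": 0.0,"yaw": 0.0},{"claw": 0.2,"dx": 0.0,"dy": 0.0,"dz": 0.0,"yaw": 0.0}])

```text
time_s: 11.42
ee_pos: [468.6, -123.7, 82.5]
ee_rot: [-179.3, -0.3, 5.3]
force: [-0.2, -0.1, -2.6]
gripper_width: 50.3
```

Emit:
drive_tool(moves=[{"claw": 0.2,"dx": 0.0,"dy": 0.0,"dz": 0.1,"yaw": 0.0},{"claw": -0.1,"dx": 0.0,"dy": 0.0,"dz": 0.0,"yaw": 0.0},{"claw": -0.3,"dx": 0.0,"dy": 0.0,"dz": 0.0,"yaw": 0.0},{"claw": -0.5,"dx": 0.0,"dy": 0.0,"dz": 0.0,"yaw": 0.0},{"claw": -0.5,"dx": 0.0,"dy": 0.0,"dz": 0.0,"yaw": 0.0}])

```text
time_s: 12.05
ee_pos: [470.1, -124.0, 82.5]
ee_rot: [-179.4, -0.5, 5.3]
force: [0.0, 0.2, 0.2]
gripper_width: 68.0
```

Emit:
drive_tool(moves=[{"claw": -0.5,"dx": 0.0,"dy": 0.0,"dz": -0.5,"yaw": 0.0},{"claw": -0.5,"dx": 0.0,"dy": 0.0,"dz": -1.0,"yaw": 0.0},{"claw": -0.5,"dx": 0.0,"dy": 0.0,"dz": -1.0,"yaw": 0.0},{"claw": -0.5,"dx": 0.0,"dy": 0.0,"dz": -1.0,"yaw": 0.0},{"claw": -0.5,"dx": 0.0,"dy": 0.0,"dz": -1.0,"yaw": 0.0}])

```text
time_s: 12.68
ee_pos: [469.0, -125.0, 176.2]
ee_rot: [-179.3, -0.4, 5.3]
force: [0.3, -0.7, 0.4]
gripper_width: 68.5
```

Emit:
drive_tool(moves=[{"claw": -0.5,"dx": 0.0,"dy": -0.5,"dz": -1.0,"yaw": 0.0},{"claw": -0.5,"dx": 0.0,"dy": -1.0,"dz": -0.6,"yaw": 0.0},{"claw": -0.5,"dx": 0.0,"dy": -1.0,"dz": 0.0,"yaw": 0.0},{"claw": -0.5,"dx": 0.0,"dy": -1.0,"dz": 0.0,"yaw": 0.0},{"claw": -0.5,"dx": 0.0,"dy": -1.0,"dz": 0.0,"yaw": 0.0}])

```text
time_s: 13.3
ee_pos: [462.1, -35.0, 215.9]
ee_rot: [-179.5, -1.0, 5.2]
force: [0.7, -0.0, -0.7]
gripper_width: 68.3
```

```bash
python3 -c "
from h import *
shot('scene','s3.png');shot('top','t3.png')"; python3 units.py t3.png s3.png;  python3 plan.py 579.7 413.3 190 -18.1;
```

```text
S [338.4 179.  148.3]
S [214.2 207.5  42. ]
S [202.8 197.1 339.7]
S [230.5 162.5 167.2]
S [359.8  97.9 157.7]
S [317.6  75.9 139.1]
S [488.3 113.8 631.8]
S [455.   98.5 576.2]
T [ 99.5 219.6 265.3] c [433.5 416.3] size [52.2 41.8] long-axis deg 77.9
   tri [433.2 414.5  81.4] 0.0 [317.6  75.9]
T [102.3 166.9 260.8] c [579.7 413.3] size [42.9 51.6] long-axis deg 161.9
   tri [579.  411.4  81.7] 0.1 [359.8  97.9]
T [196.8 134.2 275.3] c [654.  120.1] size [121.1 121.4] long-axis deg 90.4
   tri [675.4 153.1  57.7] 5.2 [338.4 179. ]
T [ 78.2  60.7 136.4] c [874.2 491.4] size [35.5 65.4] long-axis deg 176.3
t 13.4 at [461.9 -34.3 215.9] [-179.5   -0.9    5.3] F [-0.1  1.  -0.5] w 68.4 q1,q6 [-6. 78.]
units dx,dy,dz [  7.91 -21.73   1.62] yaw 2.72 rows 22 per row [ 0.359 -0.988  0.074] 0.124
 curved rows:
   0.36 -0.99 0.06 0.12
   0.34 -0.99 0.06 0.12
   0.32 -1.0 0.06 0.12
   0.3 -1.01 0.06 0.12
   0.29 -1.01 0.06 0.12
   0.27 -1.02 0.06 0.12
   0.25 -1.02 0.06 0.12
   0.23 -1.03 0.06 0.12
   0.21 -1.03 0.06 0.12
   0.19 -1.03 0.06 0.12
   0.17 -1.04 0.06 0.12
   0.15 -1.04 0.06 0.12
   0.13 -1.04 0.06 0.12
   0.11 -1.05 0.06 0.12
   0.09 -1.05 0.06 0.12
   0.07 -1.05 0.06 0.12
   0.06 -1.05 0.06 0.12
   0.04 -1.05 0.06 0.12
   0.02 -1.05 0.06 0.12
   -0.0 -1.05 0.06 0.12
   -0.02 -1.05 0.06 0.12
   -0.04 -1.05 0.06 0.12
```

View pics/s3.png

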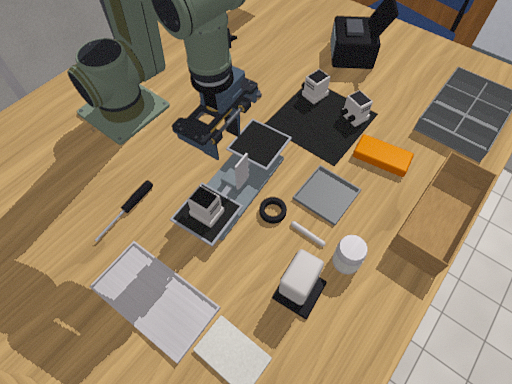

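```bash
python3 plan.py 433.5 416.3 140 78
```

```text
t 13.4 at [461.9 -34.3 215.9] [-179.5   -0.9    5.3] F [-0.1  1.  -0.5] w 68.4 q1,q6 [-6. 78.]
units dx,dy,dz [  0.6  -22.53   4.01] yaw -8.46 rows 23 per row [ 0.026 -0.98   0.174] -0.368
 curved rows:
   0.03 -0.98 0.16 -0.37
   0.08 -0.98 0.16 -0.37
   0.14 -0.97 0.16 -0.37
   0.19 -0.96 0.16 -0.37
   0.24 -0.95 0.16 -0.37
   0.3 -0.94 0.16 -0.37
   0.35 -0.92 0.16 -0.37
   0.4 -0.9 0.16 -0.37
   0.45 -0.87 0.16 -0.37
   0.49 -0.85 0.16 -0.37
   0.54 -0.82 0.16 -0.37
   0.58 -0.79 0.16 -0.37
   0.63 -0.76 0.16 -0.37
   0.67 -0.72 0.16 -0.37
   0.71 -0.68 0.16 -0.37
   0.74 -0.64 0.16 -0.37
   0.78 -0.6 0.16 -0.37
   0.81 -0.56 0.16 -0.37
   0.84 -0.51 0.16 -0.37
   0.86 -0.46 0.16 -0.37
   0.89 -0.42 0.16 -0.37
   0.91 -0.37 0.16 -0.37
   0.93 -0.32 0.16 -0.37
```

Emit:
drive_tool(moves=[{"claw": -0.5,"dx": 0.03,"dy": -1.0,"dz": 0.1,"yaw": -0.37},{"claw": -0.5,"dx": 0.08,"dy": -1.0,"dz": 0.1,"yaw": -0.37},{"claw": -0.5,"dx": 0.14,"dy": -0.97,"dz": 0.1,"yaw": -0.37},{"claw": -0.5,"dx": 0.19,"dy": -0.96,"dz": 0.1,"yaw": -0.37},{"claw": -0.5,"dx": 0.24,"dy": -0.95,"dz": 0.1,"yaw": -0.37}])

```text
time_s: 14.02
ee_pos: [456.8, 63.2, 208.6]
ee_rot: [180.0, -1.2, 21.6]
force: [0.0, 0.4, 0.6]
gripper_width: 68.2
```

Emit:
drive_tool(moves=[{"claw": -0.5,"dx": 0.3,"dy": -0.94,"dz": 0.15,"yaw": -0.37},{"claw": -0.5,"dx": 0.35,"dy": -0.92,"dz": 0.15,"yaw": -0.37},{"claw": -0.5,"dx": 0.4,"dy": -0.9,"dz": 0.15,"yaw": -0.37},{"claw": -0.5,"dx": 0.45,"dy": -0.87,"dz": 0.15,"yaw": -0.37},{"claw": -0.5,"dx": 0.49,"dy": -0.85,"dz": 0.15,"yaw": -0.37}])

```text
time_s: 14.65
ee_pos: [451.9, 161.2, 195.7]
ee_rot: [179.4, -1.3, 37.9]
force: [0.3, -0.2, -0.7]
gripper_width: 68.3
```

Emit:
drive_tool(moves=[{"claw": -0.5,"dx": 0.54,"dy": -0.82,"dz": 0.2,"yaw": -0.37},{"claw": -0.5,"dx": 0.58,"dy": -0.79,"dz": 0.2,"yaw": -0.37},{"claw": -0.5,"dx": 0.63,"dy": -0.76,"dz": 0.2,"yaw": -0.37},{"claw": -0.5,"dx": 0.67,"dy": -0.72,"dz": 0.2,"yaw": -0.37},{"claw": -0.5,"dx": 0.71,"dy": -0.68,"dz": 0.2,"yaw": -0.37}])

```text
time_s: 15.28
ee_pos: [446.6, 260.4, 177.0]
ee_rot: [178.9, -1.1, 54.4]
force: [-0.0, 0.1, 0.5]
gripper_width: 68.4
```

```bash
python3 plan.py 433.5 416.3 140 78
```

```text
t 15.28 at [446.6 260.4 177. ] [178.9  -1.1  54.4] F [-0.   0.1  0.5] w 68.4 q1,q6 [29. 65.]
units dx,dy,dz [ 5.92 -5.11  1.87] yaw -2.75 rows 6 per row [ 0.986 -0.852  0.311] -0.458
 curved rows:
   0.99 -0.85 0.31 -0.46
   1.05 -0.78 0.31 -0.46
   1.1 -0.7 0.31 -0.46
   1.14 -0.62 0.31 -0.46
   1.18 -0.54 0.31 -0.46
   1.22 -0.46 0.31 -0.46
```

Emit:
drive_tool(moves=[{"claw": -0.5,"dx": 0.82,"dy": -0.72,"dz": 0.25,"yaw": -0.45},{"claw": -0.5,"dx": 0.87,"dy": -0.67,"dz": 0.25,"yaw": -0.45},{"claw": -0.5,"dx": 0.91,"dy": -0.61,"dz": 0.25,"yaw": -0.45},{"claw": -0.5,"dx": 0.95,"dy": -0.54,"dz": 0.25,"yaw": -0.45},{"claw": -0.5,"dx": 1.0,"dy": -0.46,"dz": 0.25,"yaw": -0.45}])

```text
time_s: 15.9
ee_pos: [436.1, 375.4, 151.1]
ee_rot: [178.5, -0.7, 74.8]
force: [0.1, 0.2, -0.1]
gripper_width: 68.8
```

```bash
python3 plan.py 433.5 416.3 125 78
```

```text
t 15.9 at [436.1 375.4 151.1] [178.5  -0.7  74.8] F [ 0.1  0.2 -0.1] w 68.8 q1,q6 [40. 56.]
units dx,dy,dz [ 1.92 -0.7   1.31] yaw -0.37 rows 2 per row [ 0.961 -0.349  0.655] -0.186
 curved rows:
   0.97 -0.33 0.65 -0.19
   0.98 -0.3 0.65 -0.19
```

Emit:
drive_tool(moves=[{"claw": -0.5,"dx": 0.85,"dy": -0.3,"dz": 0.6,"yaw": -0.18},{"claw": -0.5,"dx": 0.8,"dy": -0.25,"dz": 0.6,"yaw": -0.18},{"claw": -0.5,"dx": 0.0,"dy": 0.0,"dz": 0.0,"yaw": 0.0}])

```text
time_s: 16.27
ee_pos: [433.7, 413.8, 124.3]
ee_rot: [178.5, -0.5, 78.3]
force: [0.5, -1.0, 1.0]
gripper_width: 68.6
```

```bash
python3 plan.py 433.5 416.3 43 78;python3 -c "
from h import *
d=shot('scene','s4.png')
cv2.imwrite('pics/z7.png',cv2.resize(d['color'][30:170,260:385],(500,560)))"
```

```text
t 16.27 at [433.7 413.8 124.3] [178.5  -0.5  78.3] F [ 0.5 -1.   1. ] w 68.6 q1,q6 [43. 55.]
units dx,dy,dz [ 0.08 -0.14  4.06] yaw 0.03 rows 5 per row [ 0.017 -0.028  0.813] 0.006
```

View pics/z7.png

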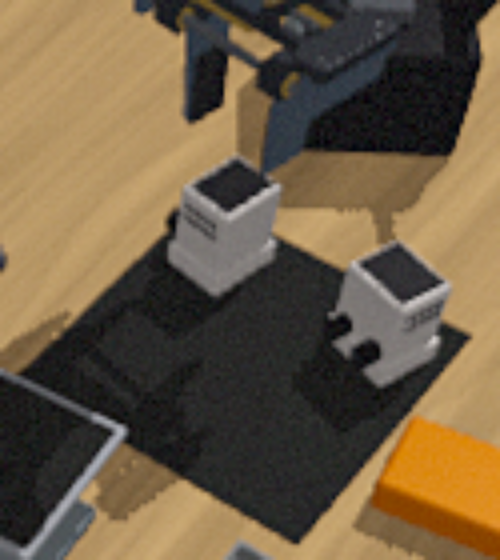

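Emit:
drive_tool(moves=[{"claw": -0.5,"dx": 0.05,"dy": -0.1,"dz": 0.81,"yaw": 0.0},{"claw": -0.5,"dx": 0.05,"dy": -0.04,"dz": 0.81,"yaw": 0.0},{"claw": -0.5,"dx": 0.02,"dy": 0.0,"dz": 0.81,"yaw": 0.0},{"claw": -0.5,"dx": 0.0,"dy": 0.0,"dz": 0.81,"yaw": 0.0},{"claw": -0.5,"dx": 0.0,"dy": 0.0,"dz": 0.7,"yaw": 0.0}])

```text
time_s: 16.95
ee_pos: [434.5, 415.0, 41.7]
ee_rot: [178.4, -0.5, 78.1]
force: [0.2, 0.2, 0.3]
gripper_width: 68.6
```

Emit:
drive_tool(moves=[{"claw": 0.2,"dx": 0.0,"dy": 0.0,"dz": 0.0,"yaw": 0.0},{"claw": 0.2,"dx": 0.0,"dy": 0.0,"dz": 0.0,"yaw": 0.0},{"claw": 0.2,"dx": 0.0,"dy": 0.0,"dz": 0.0,"yaw": 0.0},{"claw": 0.2,"dx": 0.0,"dy": 0.0,"dz": 0.0,"yaw": 0.0}])

```text
time_s: 17.45
ee_pos: [433.6, 414.5, 40.4]
ee_rot: [178.6, -0.4, 78.1]
force: [-0.1, -0.4, -3.6]
gripper_width: 50.3
```

Emit:
drive_tool(moves=[{"claw": 0.2,"dx": 0.0,"dy": 0.0,"dz": -0.5,"yaw": 0.0},{"claw": 0.2,"dx": 0.0,"dy": 0.0,"dz": -1.0,"yaw": 0.0},{"claw": 0.2,"dx": 0.0,"dy": 0.0,"dz": -1.0,"yaw": 0.0},{"claw": 0.2,"dx": 0.0,"dy": 0.0,"dz": -1.0,"yaw": 0.0},{"claw": 0.2,"dx": 0.0,"dy": 0.0,"dz": -1.0,"yaw": 0.0}])

```text
time_s: 18.08
ee_pos: [430.5, 413.2, 133.5]
ee_rot: [178.6, -0.3, 78.1]
force: [-0.3, 0.6, -3.6]
gripper_width: 50.2
```

```bash
python3 plan.py 445 115.3 170 5.6
```

```text
t 18.07 at [430.5 413.2 133.5] [178.6  -0.3  78.1] F [-0.3  0.6 -3.6] w 50.2 q1,q6 [43. 56.]
units dx,dy,dz [-14.41   3.83  -1.8 ] yaw 8.43 rows 15 per row [-0.961  0.255 -0.12 ] 0.562
 curved rows:
   -0.96 0.25 -0.12 0.56
   -0.94 0.33 -0.12 0.56
   -0.91 0.41 -0.12 0.56
   -0.87 0.49 -0.12 0.56
   -0.82 0.56 -0.12 0.56
   -0.77 0.62 -0.12 0.56
   -0.72 0.69 -0.12 0.56
   -0.66 0.74 -0.12 0.56
   -0.59 0.8 -0.12 0.56
   -0.52 0.84 -0.12 0.56
   -0.45 0.89 -0.12 0.56
   -0.37 0.92 -0.12 0.56
   -0.3 0.95 -0.12 0.56
   -0.21 0.97 -0.12 0.56
   -0.13 0.99 -0.12 0.56
```

Emit:
drive_tool(moves=[{"claw": 0.2,"dx": -0.96,"dy": 0.25,"dz": -0.3,"yaw": 0.56},{"claw": 0.2,"dx": -0.94,"dy": 0.33,"dz": -0.3,"yaw": 0.56},{"claw": 0.2,"dx": -0.91,"dy": 0.41,"dz": -0.3,"yaw": 0.56},{"claw": 0.2,"dx": -0.87,"dy": 0.49,"dz": -0.3,"yaw": 0.56},{"claw": 0.2,"dx": -0.82,"dy": 0.56,"dz": -0.3,"yaw": 0.56}])

```text
time_s: 18.7
ee_pos: [434.9, 312.6, 169.7]
ee_rot: [178.7, -1.3, 53.4]
force: [0.0, 0.9, -3.1]
gripper_width: 50.2
```

Emit:
drive_tool(moves=[{"claw": 0.2,"dx": -0.77,"dy": 0.62,"dz": 0.0,"yaw": 0.56},{"claw": 0.2,"dx": -0.72,"dy": 0.69,"dz": 0.0,"yaw": 0.56},{"claw": 0.2,"dx": -0.66,"dy": 0.74,"dz": 0.0,"yaw": 0.56},{"claw": 0.2,"dx": -0.59,"dy": 0.8,"dz": 0.0,"yaw": 0.56},{"claw": 0.2,"dx": -0.52,"dy": 0.84,"dz": 0.0,"yaw": 0.56}])

```text
time_s: 19.32
ee_pos: [438.4, 209.8, 173.7]
ee_rot: [179.3, -2.0, 28.5]
force: [0.1, 0.2, -3.9]
gripper_width: 49.9
```

```bash
python3 plan.py 445 115.3 150 5.6
```

```text
t 19.32 at [438.4 209.8 173.7] [179.3  -2.   28.5] F [ 0.1  0.2 -3.9] w 49.9 q1,q6 [25. 86.]
units dx,dy,dz [-2.01  4.3   1.17] yaw 2.67 rows 5 per row [-0.401  0.86   0.234] 0.533
 curved rows:
   -0.39 0.86 0.24 0.53
   -0.32 0.89 0.24 0.53
   -0.25 0.91 0.24 0.53
   -0.18 0.93 0.24 0.53
   -0.1 0.94 0.24 0.53
```

Emit:
drive_tool(moves=[{"claw": 0.2,"dx": -0.4,"dy": 0.86,"dz": 0.2,"yaw": 0.53},{"claw": 0.2,"dx": -0.32,"dy": 0.88,"dz": 0.2,"yaw": 0.53},{"claw": 0.2,"dx": -0.25,"dy": 0.9,"dz": 0.2,"yaw": 0.53},{"claw": 0.2,"dx": -0.18,"dy": 0.9,"dz": 0.2,"yaw": 0.53},{"claw": 0.2,"dx": -0.1,"dy": 0.7,"dz": 0.2,"yaw": 0.53}])

```text
time_s: 19.95
ee_pos: [444.1, 117.6, 157.0]
ee_rot: [-179.8, -2.5, 4.9]
force: [-0.0, -0.2, -4.1]
gripper_width: 49.9
```

```bash
python3 plan.py 445 115.3 102 5.6
```

```text
t 19.95 at [444.1 117.6 157. ] [-179.8   -2.5    4.9] F [-0.  -0.2 -4.1] w 49.9 q1,q6 [14. 99.]
units dx,dy,dz [-0.09  0.13  2.75] yaw -0.08 rows 3 per row [-0.029  0.043  0.916] -0.025
```

Emit:
drive_tool(moves=[{"claw": 0.2,"dx": -0.05,"dy": 0.05,"dz": 0.9,"yaw": 0.0},{"claw": 0.2,"dx": 0.0,"dy": 0.0,"dz": 0.9,"yaw": 0.0},{"claw": 0.2,"dx": 0.0,"dy": 0.0,"dz": 0.6,"yaw": 0.0},{"claw": 0.2,"dx": 0.0,"dy": 0.0,"dz": 0.15,"yaw": 0.0},{"claw": 0.2,"dx": 0.0,"dy": 0.0,"dz": 0.0,"yaw": 0.0}])

```text
time_s: 20.58
ee_pos: [446.4, 115.7, 107.8]
ee_rot: [-179.8, -2.8, 4.8]
force: [0.0, -0.8, -3.5]
gripper_width: 49.9
```

Emit:
drive_tool(moves=[{"claw": 0.2,"dx": 0.0,"dy": 0.0,"dz": 0.2,"yaw": 0.0},{"claw": 0.2,"dx": 0.0,"dy": 0.0,"dz": 0.2,"yaw": 0.0},{"claw": 0.2,"dx": 0.0,"dy": 0.0,"dz": 0.15,"yaw": 0.0},{"claw": 0.2,"dx": 0.0,"dy": 0.0,"dz": 0.0,"yaw": 0.0}])

```text
time_s: 21.08
ee_pos: [447.6, 116.3, 97.7]
ee_rot: [-179.7, -2.9, 4.8]
force: [-0.3, -0.3, -0.7]
gripper_width: 50.3
```

Emit:
drive_tool(moves=[{"claw": 0.0,"dx": 0.0,"dy": 0.0,"dz": 0.0,"yaw": 0.0},{"claw": -0.2,"dx": 0.0,"dy": 0.0,"dz": 0.0,"yaw": 0.0},{"claw": -0.5,"dx": 0.0,"dy": 0.0,"dz": 0.0,"yaw": 0.0},{"claw": -0.5,"dx": 0.0,"dy": 0.0,"dz": 0.0,"yaw": 0.0},{"claw": -0.5,"dx": 0.0,"dy": 0.0,"dz": -0.5,"yaw": 0.0}])

```text
time_s: 21.7
ee_pos: [448.4, 116.3, 108.7]
ee_rot: [-179.7, -3.1, 4.8]
force: [-0.1, -0.0, 0.5]
gripper_width: 68.4
```

Emit:
drive_tool(moves=[{"claw": -0.5,"dx": 0.0,"dy": 0.0,"dz": -1.0,"yaw": 0.0},{"claw": -0.5,"dx": 0.0,"dy": 0.0,"dz": -1.0,"yaw": 0.0},{"claw": -0.5,"dx": 0.0,"dy": 0.0,"dz": -1.0,"yaw": 0.0},{"claw": -0.5,"dx": 0.0,"dy": -0.8,"dz": -0.3,"yaw": 0.0},{"claw": -0.5,"dx": 0.0,"dy": -1.0,"dz": 0.0,"yaw": 0.0}])

```text
time_s: 22.32
ee_pos: [442.7, 152.8, 180.3]
ee_rot: [-179.7, -3.3, 4.7]
force: [-0.3, -0.3, -0.6]
gripper_width: 68.8
```

Emit:
drive_tool(moves=[{"claw": -0.5,"dx": 0.1,"dy": -1.0,"dz": 0.0,"yaw": 0.0},{"claw": -0.5,"dx": 0.1,"dy": -1.0,"dz": 0.0,"yaw": 0.0},{"claw": -0.5,"dx": 0.1,"dy": -1.0,"dz": 0.0,"yaw": 0.0},{"claw": -0.5,"dx": 0.1,"dy": -1.0,"dz": 0.0,"yaw": 0.0},{"claw": -0.5,"dx": 0.1,"dy": -1.0,"dz": 0.0,"yaw": 0.0}])

```text
time_s: 22.95
ee_pos: [441.8, 260.9, 180.5]
ee_rot: [-179.6, -3.2, 4.8]
force: [0.1, -0.2, 0.2]
gripper_width: 68.3
```

```bash
python3 -c "
from h import *
d=shot('scene','s5.png');shot('top','t5.png')
cv2.imwrite('pics/z8.png',cv2.resize(d['color'][100:260,150:390],(720,480)))"; python3 units.py t5.png s5.png;  python3 plan.py 579.7 413.3 150 -18.1
```

```text
S [338.3 178.9 156.6]
S [213.3 202.6  48.2]
S [201.6 191.9 346.9]
S [488.3 113.8 641.8]
S [455.   98.5 585.6]
T [207.6 213.2 303.3] c [452.9 118.8] size [55.6 44.9] long-axis deg 4.8
T [297.4 206.6 301.3] c [ 474.1 -129.8] size [56.  45.4] long-axis deg 5.9
   tri [ 470.4 -123.4  140.7] 0.5 [201.6 191.9]
T [102.3 166.9 260.5] c [579.7 413.3] size [42.9 51.6] long-axis deg 161.9
T [196.7 134.2 274.1] c [653.9 120.1] size [121.1 121.4] long-axis deg 90.4
   tri [675.2 153.2  57.7] 5.4 [338.3 178.9]
t 23.05 at [442.  261.7 180.5] [-179.6   -3.2    4.9] F [-0.2 -0.   0.6] w 68.5 q1,q6 [ 30. 116.]
units dx,dy,dz [ 7.41 -6.95  2.  ] yaw 2.67 rows 8 per row [ 0.926 -0.869  0.25 ] 0.334
 curved rows:
   0.94 -0.87 0.19 0.33
   0.89 -0.92 0.19 0.33
   0.85 -0.96 0.19 0.33
   0.8 -1.0 0.19 0.33
   0.75 -1.04 0.19 0.33
   0.69 -1.08 0.19 0.33
   0.64 -1.11 0.19 0.33
   0.58 -1.14 0.19 0.33
```

View pics/z8.png

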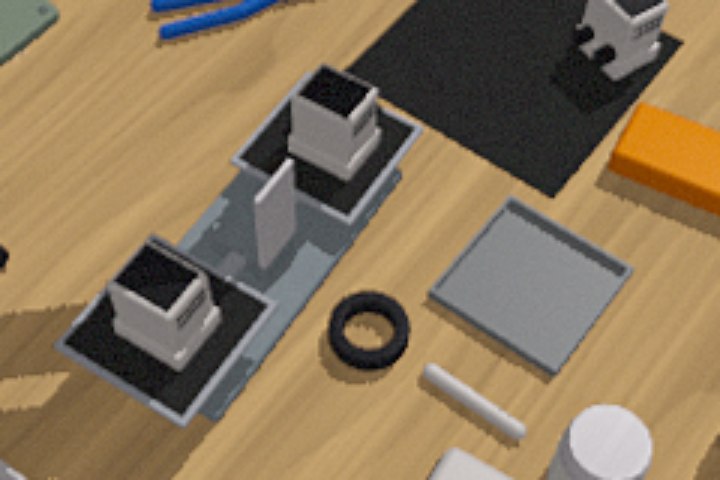

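View pics/t5.png

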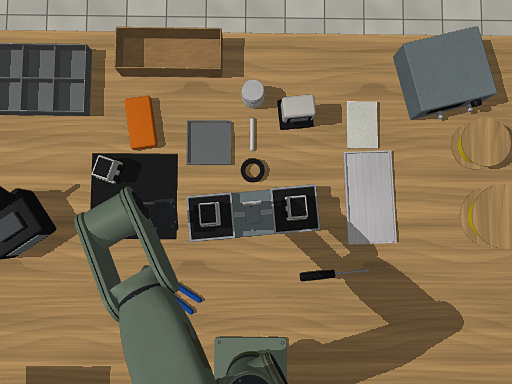

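```bash
cat > beam.py <<'E'
import sys
from h import *
# predicted outline centre-line corner pixels for each pan at 3 heights, drawn
d=load(sys.argv[1]); a=np.radians(5.6)
k=4; im=cv2.resize(d['color'],None,fx=k,fy=k,interpolation=cv2.INTER_CUBIC)
for c in((445,115.3),(468.3,-123.5)):
    for z,col in((41,(0,0,255)),(52,(0,255,0)),(63,(255,0,0))):
        P=[]
        for i,j in((-65,-65),(65,-65),(65,65),(-65,65)):
            q=(c[0]+i*np.cos(a)-j*np.sin(a),c[1]+i*np.sin(a)+j*np.cos(a),z); P.append(proj(d,q))
        cv2.polylines(im,[((np.array(P)+.5)*k).astype(np.int32).reshape(-1,1,2)],True,col,1)
cv2.imwrite(sys.argv[2],im[110*k:255*k,160*k:300*k])
E
python3 beam.py s5.png pics/b5.png
```

```text
(no output)
```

View pics/b5.png

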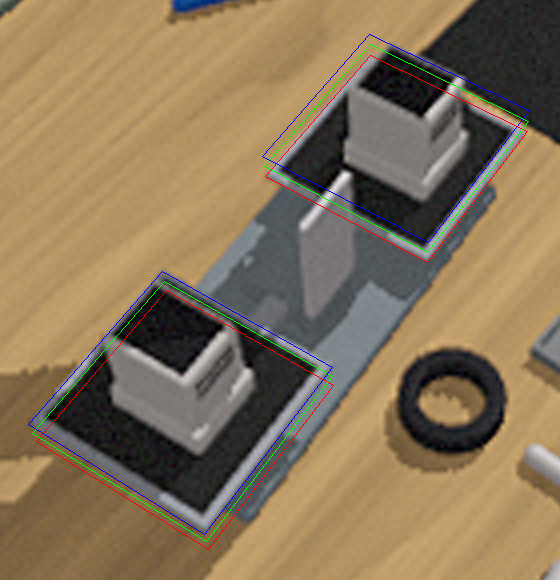

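```bash
python3 -c "
from h import *
d=load('t5.png');print(onz(d,297.4,206.6,138),onz(d,207.6,213.2,116))"; python3 plan.py 468 -124 190 5.6
```

```text
[ 470.34461734 -123.68514694  138.        ] [451.87227755 115.50511773 116.        ]
t 23.05 at [442.  261.7 180.5] [-179.6   -3.2    4.9] F [-0.2 -0.   0.6] w 68.5 q1,q6 [ 30. 116.]
units dx,dy,dz [-0.32 19.32 -0.64] yaw -0.08 rows 20 per row [-0.016  0.966 -0.032] -0.004
```

Emit:
drive_tool(moves=[{"claw": -0.5,"dx": -0.02,"dy": 0.97,"dz": -0.1,"yaw": 0.0},{"claw": -0.5,"dx": -0.02,"dy": 0.97,"dz": -0.1,"yaw": 0.0},{"claw": -0.5,"dx": -0.02,"dy": 0.97,"dz": -0.1,"yaw": 0.0},{"claw": -0.5,"dx": -0.02,"dy": 0.97,"dz": -0.1,"yaw": 0.0},{"claw": -0.5,"dx": -0.02,"dy": 0.97,"dz": -0.1,"yaw": 0.0}])

```text
time_s: 23.68
ee_pos: [445.2, 156.0, 189.4]
ee_rot: [-179.8, -3.0, 4.9]
force: [0.1, -0.5, -0.1]
gripper_width: 68.5
```

Emit:
drive_tool(moves=[{"claw": -0.5,"dx": -0.02,"dy": 0.97,"dz": 0.0,"yaw": 0.0},{"claw": -0.5,"dx": -0.02,"dy": 0.97,"dz": 0.0,"yaw": 0.0},{"claw": -0.5,"dx": -0.02,"dy": 0.97,"dz": 0.0,"yaw": 0.0},{"claw": -0.5,"dx": -0.02,"dy": 0.97,"dz": 0.0,"yaw": 0.0},{"claw": -0.5,"dx": -0.02,"dy": 0.97,"dz": 0.0,"yaw": 0.0}])

```text
time_s: 24.3
ee_pos: [447.0, 47.3, 189.6]
ee_rot: [180.0, -2.9, 4.5]
force: [-0.4, -0.1, -0.9]
gripper_width: 68.1
```

Emit:
drive_tool(moves=[{"claw": -0.5,"dx": -0.02,"dy": 0.97,"dz": 0.0,"yaw": 0.0},{"claw": -0.5,"dx": -0.02,"dy": 0.97,"dz": 0.0,"yaw": 0.0},{"claw": -0.5,"dx": -0.02,"dy": 0.97,"dz": 0.0,"yaw": 0.0},{"claw": -0.5,"dx": -0.02,"dy": 0.97,"dz": 0.0,"yaw": 0.0},{"claw": -0.5,"dx": -0.02,"dy": 0.97,"dz": 0.0,"yaw": 0.0}])

```text
time_s: 24.92
ee_pos: [446.0, -60.1, 189.9]
ee_rot: [179.8, -2.8, 4.1]
force: [0.8, 0.7, -0.7]
gripper_width: 68.5
```

```bash
python3 plan.py 469.5 -124 150 5.6
```

```text
t 24.93 at [446.  -60.1 189.9] [179.8  -2.8   4.1] F [ 0.8  0.7 -0.7] w 68.5 q1,q6 [-10.  76.]
units dx,dy,dz [0.85 3.27 2.05] yaw -0.18 rows 4 per row [0.212 0.816 0.511] -0.044
```

Emit:
drive_tool(moves=[{"claw": -0.5,"dx": 0.28,"dy": 0.9,"dz": 0.3,"yaw": -0.05},{"claw": -0.5,"dx": 0.28,"dy": 0.9,"dz": 0.5,"yaw": -0.05},{"claw": -0.5,"dx": 0.28,"dy": 0.8,"dz": 0.5,"yaw": -0.05},{"claw": -0.5,"dx": 0.0,"dy": 0.4,"dz": 0.5,"yaw": 0.0},{"claw": -0.5,"dx": 0.0,"dy": 0.0,"dz": 0.0,"yaw": 0.0}])

```text
time_s: 25.55
ee_pos: [462.9, -127.0, 154.4]
ee_rot: [179.7, -2.6, 4.9]
force: [-0.7, 0.3, -0.3]
gripper_width: 68.6
```

```bash
python3 plan.py 469.5 -124 103 5.6
```

```text
t 25.55 at [ 462.9 -127.   154.4] [179.7  -2.6   4.9] F [-0.7  0.3 -0.3] w 68.6 q1,q6 [-17.  67.]
units dx,dy,dz [ 0.22 -0.13  2.58] yaw -0.08 rows 3 per row [ 0.074 -0.045  0.86 ] -0.028
```

Emit:
drive_tool(moves=[{"claw": -0.5,"dx": 0.15,"dy": -0.1,"dz": 0.85,"yaw": -0.05},{"claw": -0.5,"dx": 0.07,"dy": -0.05,"dz": 0.85,"yaw": 0.0},{"claw": -0.5,"dx": 0.0,"dy": 0.0,"dz": 0.85,"yaw": 0.0},{"claw": -0.5,"dx": 0.0,"dy": 0.0,"dz": 0.0,"yaw": 0.0}])

```text
time_s: 26.05
ee_pos: [468.0, -122.9, 104.2]
ee_rot: [179.7, -2.7, 5.3]
force: [0.8, -0.5, 0.2]
gripper_width: 68.5
```

Emit:
drive_tool(moves=[{"claw": 0.2,"dx": 0.0,"dy": 0.0,"dz": 0.0,"yaw": 0.0},{"claw": 0.2,"dx": 0.0,"dy": 0.0,"dz": 0.0,"yaw": 0.0},{"claw": 0.2,"dx": 0.0,"dy": 0.0,"dz": 0.0,"yaw": 0.0},{"claw": 0.2,"dx": 0.0,"dy": 0.0,"dz": 0.0,"yaw": 0.0}])

```text
time_s: 26.55
ee_pos: [468.2, -122.8, 106.1]
ee_rot: [179.6, -2.8, 5.3]
force: [-0.2, 0.7, -2.5]
gripper_width: 49.9
```

```bash
python3 -c "
from h import *
shot('scene','s6.png')"; python3 beam.py s6.png pics/b6.png
```

```text
(no output)
```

View pics/b6.png

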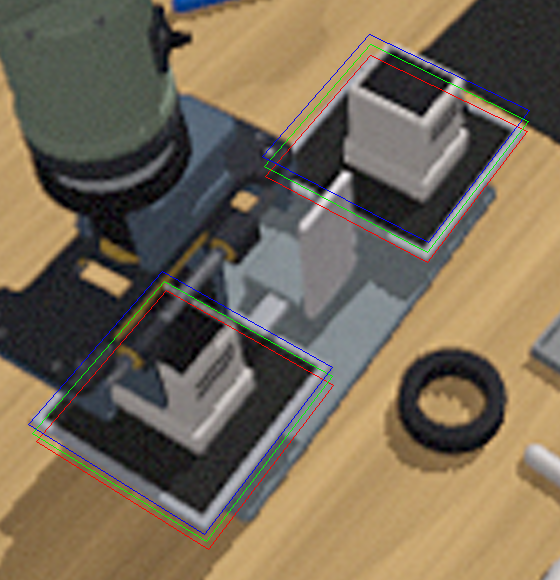

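Emit:
drive_tool(moves=[{"claw": 0.2,"dx": 0.0,"dy": 0.0,"dz": -0.5,"yaw": 0.0},{"claw": 0.2,"dx": 0.0,"dy": 0.0,"dz": -1.0,"yaw": 0.0},{"claw": 0.2,"dx": 0.0,"dy": 0.4,"dz": -1.0,"yaw": 0.0},{"claw": 0.2,"dx": 0.0,"dy": 1.0,"dz": 0.0,"yaw": 0.0},{"claw": 0.2,"dx": 0.0,"dy": 1.0,"dz": 0.0,"yaw": 0.0}])

```text
time_s: 27.22
ee_pos: [469.9, -170.5, 160.0]
ee_rot: [179.6, -2.9, 5.5]
force: [0.2, 0.4, -2.6]
gripper_width: 49.6
```

```bash
python3 plan.py 443 -348 110 4
```

```text
t 27.23 at [ 469.9 -170.5  160. ] [179.6  -2.9   5.5] F [ 0.2  0.4 -2.6] w 49.6 q1,q6 [-22.  62.]
units dx,dy,dz [-2.31  8.69  2.45] yaw 0.17 rows 9 per row [-0.256  0.965  0.272] 0.019
```

Emit:
drive_tool(moves=[{"claw": 0.2,"dx": -0.26,"dy": 0.96,"dz": 0.1,"yaw": 0.02},{"claw": 0.2,"dx": -0.26,"dy": 0.96,"dz": 0.1,"yaw": 0.02},{"claw": 0.2,"dx": -0.26,"dy": 0.96,"dz": 0.1,"yaw": 0.02},{"claw": 0.2,"dx": -0.26,"dy": 0.96,"dz": 0.2,"yaw": 0.02},{"claw": 0.2,"dx": -0.26,"dy": 0.96,"dz": 0.3,"yaw": 0.02}])

```text
time_s: 27.85
ee_pos: [454.0, -272.4, 146.5]
ee_rot: [179.5, -3.1, 4.6]
force: [0.2, 0.1, -2.7]
gripper_width: 49.8
```

Emit:
drive_tool(moves=[{"claw": 0.2,"dx": -0.26,"dy": 0.9,"dz": 0.5,"yaw": 0.02},{"claw": 0.2,"dx": -0.26,"dy": 0.9,"dz": 0.5,"yaw": 0.02},{"claw": 0.2,"dx": -0.26,"dy": 0.7,"dz": 0.5,"yaw": 0.02},{"claw": 0.2,"dx": 0.0,"dy": 0.0,"dz": 0.0,"yaw": 0.0}])

```text
time_s: 28.35
ee_pos: [442.5, -327.5, 113.0]
ee_rot: [179.7, -3.0, 3.9]
force: [-1.4, 0.1, -3.3]
gripper_width: 49.7
```

```bash
python3 plan.py 443 -348 48 4
```

```text
t 28.35 at [ 442.5 -327.5  113. ] [179.7  -3.    3.9] F [-1.4  0.1 -3.3] w 49.7 q1,q6 [-39.  46.]
units dx,dy,dz [-0.21  1.01  3.25] yaw -0.01 rows 4 per row [-0.054  0.251  0.813] -0.002
```

Emit:
drive_tool(moves=[{"claw": 0.2,"dx": -0.05,"dy": 0.7,"dz": 0.6,"yaw": 0.0},{"claw": 0.2,"dx": -0.05,"dy": 0.3,"dz": 0.8,"yaw": 0.0},{"claw": 0.2,"dx": -0.05,"dy": 0.0,"dz": 0.8,"yaw": 0.0},{"claw": 0.2,"dx": -0.05,"dy": 0.0,"dz": 0.6,"yaw": 0.0},{"claw": 0.2,"dx": 0.0,"dy": 0.0,"dz": 0.1,"yaw": 0.0}])

```text
time_s: 28.98
ee_pos: [443.4, -348.6, 50.6]
ee_rot: [179.7, -3.0, 4.0]
force: [-0.1, 0.6, -2.0]
gripper_width: 50.1
```

```bash
python3 plan.py 443 -348 47 4
```

```text
t 28.98 at [ 443.4 -348.6   50.6] [179.7  -3.    4. ] F [-0.1  0.6 -2. ] w 50.1 q1,q6 [-40.  44.]
units dx,dy,dz [-0.03 -0.03  0.18] yaw 0.0 rows 1 per row [-0.027 -0.033  0.181] 0.0
```

Emit:
drive_tool(moves=[{"claw": 0.2,"dx": 0.0,"dy": 0.0,"dz": 0.15,"yaw": 0.0},{"claw": 0.2,"dx": 0.0,"dy": 0.0,"dz": 0.1,"yaw": 0.0},{"claw": 0.0,"dx": 0.0,"dy": 0.0,"dz": 0.0,"yaw": 0.0},{"claw": -0.5,"dx": 0.0,"dy": 0.0,"dz": 0.0,"yaw": 0.0},{"claw": -0.5,"dx": 0.0,"dy": 0.0,"dz": 0.0,"yaw": 0.0}])

```text
time_s: 29.6
ee_pos: [445.5, -349.7, 49.1]
ee_rot: [179.5, -3.2, 4.1]
force: [-0.3, 0.5, 0.3]
gripper_width: 66.6
```

Emit:
drive_tool(moves=[{"claw": -0.5,"dx": 0.0,"dy": 0.0,"dz": -0.5,"yaw": 0.0},{"claw": -0.5,"dx": 0.0,"dy": 0.0,"dz": -1.0,"yaw": 0.0},{"claw": -0.5,"dx": 0.0,"dy": 0.0,"dz": -1.0,"yaw": 0.0},{"claw": -0.5,"dx": 0.0,"dy": 0.0,"dz": -1.0,"yaw": 0.0},{"claw": -0.5,"dx": 0.0,"dy": -0.3,"dz": -1.0,"yaw": 0.0}])

```text
time_s: 30.22
ee_pos: [439.9, -343.5, 143.1]
ee_rot: [179.5, -3.2, 4.0]
force: [-0.2, 0.0, 0.4]
gripper_width: 68.5
```

```bash
python3 plan.py 460 250 195 5; python3 -c "
from h import *
shot('scene','s7.png');shot('top','t7.png')"; python3 units.py t7.png s7.png
```

```text
t 30.23 at [ 439.9 -343.5  143.1] [179.5  -3.2   4. ] F [-0.2  0.   0.4] w 68.5 q1,q6 [-40.  45.]
units dx,dy,dz [  3.23 -29.51  -2.68] yaw -0.11 rows 30 per row [ 0.108 -0.984 -0.089] -0.004
S [137.2 282.   57.7]
S [147.3 270.9  43.6]
S [124.5 271.5 410.5]
S [338.4 179.  150. ]
S [230.9 162.5  95.4]
S [258.7 152.6 737.3]
S [261.1 130.2 214.2]
S [359.8  97.9 157.9]
S [488.3 113.8 634. ]
S [455.   98.5 577.9]
S [ 66.4 162.   77.5]
S [ 65.8 138.4 847.9]
T [207.6 213.2 278.3] c [453.2 119.2] size [52.5 42.7] long-axis deg 5.2
   tri [451.9 115.5 119. ] 0.4 [261.1 130.2]
T [102.3 166.9 259.9] c [579.8 413.2] size [42.9 51.4] long-axis deg 162.0
   tri [579.  411.5  81.6] 0.1 [359.8  97.9]
T [196.7 134.3 268.5] c [654.2 120.2] size [121.  120.6] long-axis deg 0.7
   tri [675.3 153.5  57. ] 5.1 [338.4 179. ]
```

View pics/s7.png

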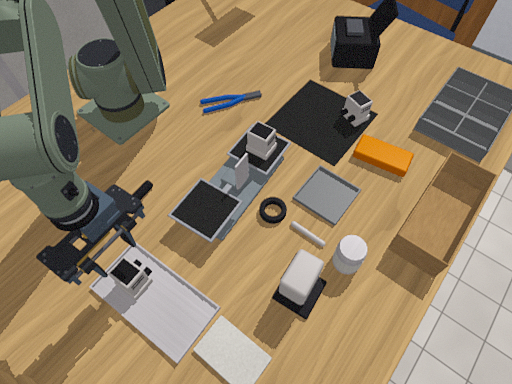

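```bash
sed -i 's#n=max(1,int.*#n=max(1,int(np.ceil(max(np.linalg.norm(d[:2])/float(sys.argv[5] if len(sys.argv)>5 else 20),abs(d).max()/20,abs(dy)/8.59))))#' plan.py; python3 plan.py 579.7 413.3 210 162
```

```text
t 30.32 at [ 441.  -343.9  144.7] [179.3  -3.4   4.1] F [-0.7  0.   0. ] w 68.3 q1,q6 [-40.  45.]
units dx,dy,dz [  9.79 -37.24  -3.14] yaw -18.37 rows 39 per row [ 0.251 -0.955 -0.08 ] -0.471
 curved rows:
   0.25 -0.96 -0.08 -0.47
   0.31 -0.94 -0.08 -0.47
   0.38 -0.91 -0.08 -0.47
   0.44 -0.88 -0.08 -0.47
   0.5 -0.85 -0.08 -0.47
   0.56 -0.81 -0.08 -0.47
   0.62 -0.77 -0.08 -0.47
   0.67 -0.72 -0.08 -0.47
   0.72 -0.67 -0.08 -0.47
   0.77 -0.62 -0.08 -0.47
   0.81 -0.57 -0.08 -0.47
   0.85 -0.51 -0.08 -0.47
   0.88 -0.45 -0.08 -0.47
   0.91 -0.38 -0.08 -0.47
   0.93 -0.32 -0.08 -0.47
   0.95 -0.25 -0.08 -0.47
   0.97 -0.18 -0.08 -0.47
   0.98 -0.12 -0.08 -0.47
   0.99 -0.05 -0.08 -0.47
   0.99 0.02 -0.08 -0.47
   0.98 0.09 -0.08 -0.47
   0.97 0.16 -0.08 -0.47
   0.96 0.23 -0.08 -0.47
   0.94 0.3 -0.08 -0.47
   0.92 0.36 -0.08 -0.47
   0.89 0.43 -0.08 -0.47
   0.86 0.49 -0.08 -0.47
   0.82 0.55 -0.08 -0.47
   0.78 0.61 -0.08 -0.47
   0.73 0.66 -0.08 -0.47
   0.69 0.71 -0.08 -0.47
   0.63 0.76 -0.08 -0.47
   0.58 0.8 -0.08 -0.47
   0.52 0.84 -0.08 -0.47
   0.46 0.87 -0.08 -0.47
   0.4 0.9 -0.08 -0.47
   0.33 0.93 -0.08 -0.47
   0.27 0.95 -0.08 -0.47
   0.2 0.97 -0.08 -0.47
```

Emit:
drive_tool(moves=[{"claw": -0.5,"dx": 0.25,"dy": -0.96,"dz": -0.35,"yaw": -0.47},{"claw": -0.5,"dx": 0.31,"dy": -0.94,"dz": -0.35,"yaw": -0.47},{"claw": -0.5,"dx": 0.38,"dy": -0.91,"dz": -0.35,"yaw": -0.47},{"claw": -0.5,"dx": 0.44,"dy": -0.88,"dz": -0.35,"yaw": -0.47},{"claw": -0.5,"dx": 0.5,"dy": -0.85,"dz": -0.35,"yaw": -0.47}])

```text
time_s: 30.95
ee_pos: [455.0, -239.3, 178.9]
ee_rot: [178.4, -2.8, 25.5]
force: [0.1, 0.3, 0.4]
gripper_width: 68.4
```

Emit:
drive_tool(moves=[{"claw": -0.5,"dx": 0.56,"dy": -0.81,"dz": -0.35,"yaw": -0.47},{"claw": -0.5,"dx": 0.62,"dy": -0.77,"dz": -0.35,"yaw": -0.47},{"claw": -0.5,"dx": 0.67,"dy": -0.72,"dz": -0.35,"yaw": -0.47},{"claw": -0.5,"dx": 0.72,"dy": -0.67,"dz": -0.1,"yaw": -0.47},{"claw": -0.5,"dx": 0.77,"dy": -0.62,"dz": -0.1,"yaw": -0.47}])

```text
time_s: 31.58
ee_pos: [467.8, -133.2, 205.0]
ee_rot: [177.7, -2.1, 47.3]
force: [0.6, 0.4, 0.0]
gripper_width: 68.7
```

```bash
python3 plan.py 579.7 413.3 210 162
```

```text
t 31.57 at [ 467.8 -133.2  205. ] [177.7  -2.1  47.3] F [0.6 0.4 0. ] w 68.7 q1,q6 [-18.  24.]
units dx,dy,dz [ 23.86 -14.44   0.03] yaw -13.35 rows 28 per row [ 0.852 -0.516  0.001] -0.477
 curved rows:
   0.85 -0.52 -0.01 -0.48
   0.89 -0.45 -0.01 -0.48
   0.92 -0.39 -0.01 -0.48
   0.94 -0.32 -0.01 -0.48
   0.96 -0.25 -0.01 -0.48
   0.98 -0.18 -0.01 -0.48
   0.99 -0.11 -0.01 -0.48
   1.0 -0.04 -0.01 -0.48
   1.0 0.03 -0.01 -0.48
   0.99 0.1 -0.01 -0.48
   0.98 0.17 -0.01 -0.48
   0.97 0.24 -0.01 -0.48
   0.95 0.31 -0.01 -0.48
   0.92 0.38 -0.01 -0.48
   0.89 0.44 -0.01 -0.48
   0.86 0.5 -0.01 -0.48
   0.82 0.56 -0.01 -0.48
   0.78 0.62 -0.01 -0.48
   0.73 0.67 -0.01 -0.48
   0.68 0.72 -0.01 -0.48
   0.63 0.77 -0.01 -0.48
   0.57 0.81 -0.01 -0.48
   0.51 0.85 -0.01 -0.48
   0.45 0.89 -0.01 -0.48
   0.39 0.92 -0.01 -0.48
   0.32 0.94 -0.01 -0.48
   0.25 0.96 -0.01 -0.48
   0.18 0.98 -0.01 -0.48
```

Emit:
drive_tool(moves=[{"claw": -0.5,"dx": 0.85,"dy": -0.52,"dz": 0.0,"yaw": -0.48},{"claw": -0.5,"dx": 0.89,"dy": -0.45,"dz": 0.0,"yaw": -0.48},{"claw": -0.5,"dx": 0.92,"dy": -0.39,"dz": 0.0,"yaw": -0.48},{"claw": -0.5,"dx": 0.94,"dy": -0.32,"dz": 0.0,"yaw": -0.48},{"claw": -0.5,"dx": 0.96,"dy": -0.25,"dz": 0.0,"yaw": -0.48}])

```text
time_s: 32.2
ee_pos: [484.7, -27.2, 205.6]
ee_rot: [177.3, -1.1, 69.4]
force: [0.1, 0.8, 0.0]
gripper_width: 68.5
```

Emit:
drive_tool(moves=[{"claw": -0.5,"dx": 0.98,"dy": -0.18,"dz": 0.0,"yaw": -0.48},{"claw": -0.5,"dx": 0.99,"dy": -0.11,"dz": 0.0,"yaw": -0.48},{"claw": -0.5,"dx": 1.0,"dy": -0.04,"dz": 0.0,"yaw": -0.48},{"claw": -0.5,"dx": 1.0,"dy": 0.03,"dz": 0.0,"yaw": -0.48},{"claw": -0.5,"dx": 0.99,"dy": 0.1,"dz": 0.0,"yaw": -0.48}])

```text
time_s: 32.83
ee_pos: [497.9, 79.1, 205.7]
ee_rot: [177.3, -0.0, 91.6]
force: [-0.5, 0.1, -0.8]
gripper_width: 68.2
```

Emit:
drive_tool(moves=[{"claw": -0.5,"dx": 0.98,"dy": 0.17,"dz": 0.0,"yaw": -0.48},{"claw": -0.5,"dx": 0.97,"dy": 0.24,"dz": 0.0,"yaw": -0.48},{"claw": -0.5,"dx": 0.95,"dy": 0.31,"dz": 0.0,"yaw": -0.48},{"claw": -0.5,"dx": 0.92,"dy": 0.38,"dz": 0.0,"yaw": -0.48},{"claw": -0.5,"dx": 0.89,"dy": 0.44,"dz": 0.0,"yaw": -0.48}])

```text
time_s: 33.45
ee_pos: [507.1, 185.1, 205.6]
ee_rot: [177.7, 0.9, 113.8]
force: [-0.8, -0.7, 0.4]
gripper_width: 68.3
```

```bash
python3 plan.py 579.7 413.3 140 162
```

```text
t 33.45 at [507.1 185.1 205.6] [177.7   0.9 113.8] F [-0.8 -0.7  0.4] w 68.3 q1,q6 [19. -4.]
units dx,dy,dz [9.03 7.79 3.45] yaw -5.61 rows 12 per row [0.752 0.649 0.288] -0.467
 curved rows:
   0.75 0.66 0.27 -0.47
   0.7 0.71 0.27 -0.47
   0.65 0.76 0.27 -0.47
   0.59 0.8 0.27 -0.47
   0.54 0.84 0.27 -0.47
   0.48 0.88 0.27 -0.47
   0.41 0.91 0.27 -0.47
   0.35 0.94 0.27 -0.47
   0.28 0.96 0.27 -0.47
   0.21 0.97 0.27 -0.47
   0.15 0.99 0.27 -0.47
   0.08 0.99 0.27 -0.47
```

Emit:
drive_tool(moves=[{"claw": -0.5,"dx": 0.75,"dy": 0.66,"dz": 0.2,"yaw": -0.47},{"claw": -0.5,"dx": 0.7,"dy": 0.71,"dz": 0.2,"yaw": -0.47},{"claw": -0.5,"dx": 0.65,"dy": 0.76,"dz": 0.2,"yaw": -0.47},{"claw": -0.5,"dx": 0.59,"dy": 0.8,"dz": 0.2,"yaw": -0.47},{"claw": -0.5,"dx": 0.54,"dy": 0.84,"dz": 0.2,"yaw": -0.47}])

```text
time_s: 34.08
ee_pos: [532.6, 287.6, 185.7]
ee_rot: [178.4, 1.5, 135.6]
force: [0.3, -0.7, 0.3]
gripper_width: 68.4
```

Emit:
drive_tool(moves=[{"claw": -0.5,"dx": 0.48,"dy": 0.88,"dz": 0.3,"yaw": -0.47},{"claw": -0.5,"dx": 0.41,"dy": 0.91,"dz": 0.3,"yaw": -0.47},{"claw": -0.5,"dx": 0.35,"dy": 0.94,"dz": 0.3,"yaw": -0.47},{"claw": -0.5,"dx": 0.28,"dy": 0.96,"dz": 0.3,"yaw": -0.47},{"claw": -0.5,"dx": 0.1,"dy": 0.5,"dz": 0.3,"yaw": -0.47}])

```text
time_s: 34.7
ee_pos: [553.1, 381.7, 154.4]
ee_rot: [179.2, 1.8, 157.4]
force: [0.3, 0.1, -0.3]
gripper_width: 68.4
```

```bash
python3 plan.py 579.7 413.3 130 162
```

```text
t 34.7 at [553.1 381.7 154.4] [179.2   1.8 157.4] F [ 0.3  0.1 -0.3] w 68.4 q1,q6 [ 34. -33.]
units dx,dy,dz [-0.58  1.95  1.27] yaw -0.54 rows 3 per row [-0.194  0.651  0.423] -0.179
 curved rows:
   -0.21 0.66 0.41 -0.18
   -0.22 0.65 0.41 -0.18
   -0.24 0.64 0.41 -0.18
```

Emit:
drive_tool(moves=[{"claw": -0.5,"dx": -0.2,"dy": 0.62,"dz": 0.4,"yaw": -0.18},{"claw": -0.5,"dx": -0.22,"dy": 0.62,"dz": 0.4,"yaw": -0.18},{"claw": -0.5,"dx": -0.24,"dy": 0.55,"dz": 0.4,"yaw": -0.18},{"claw": -0.5,"dx": 0.0,"dy": 0.0,"dz": 0.0,"yaw": 0.0}])

```text
time_s: 35.2
ee_pos: [578.9, 413.4, 128.3]
ee_rot: [179.5, 1.8, 162.5]
force: [-0.2, 0.1, -0.2]
gripper_width: 68.0
```

```bash
python3 plan.py 579.7 413.3 43 162;python3 -c "
from h import *
d=shot('scene','s8.png')
cv2.imwrite('pics/z9.png',cv2.resize(d['color'][30:170,260:385],(500,560)))"
```

```text
t 35.2 at [578.9 413.4 128.3] [179.5   1.8 162.5] F [-0.2  0.1 -0.2] w 68.0 q1,q6 [ 35. -37.]
units dx,dy,dz [ 0.09 -0.03  4.26] yaw 0.06 rows 5 per row [ 0.018 -0.006  0.853] 0.011
```

View pics/z9.png

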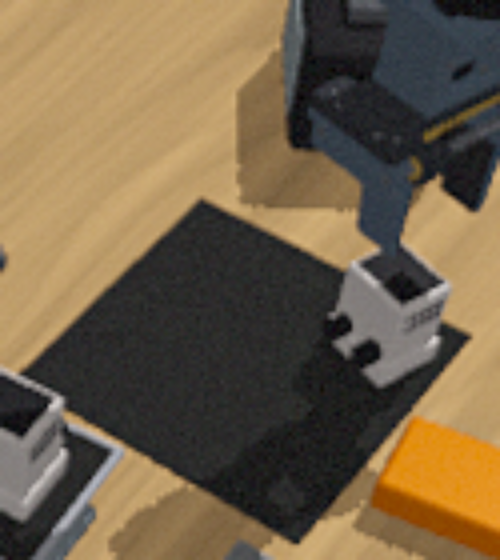

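Emit:
drive_tool(moves=[{"claw": -0.5,"dx": 0.05,"dy": 0.0,"dz": 0.85,"yaw": 0.05},{"claw": -0.5,"dx": 0.03,"dy": 0.0,"dz": 0.85,"yaw": 0.0},{"claw": -0.5,"dx": 0.0,"dy": 0.0,"dz": 0.85,"yaw": 0.0},{"claw": -0.5,"dx": 0.0,"dy": 0.0,"dz": 0.85,"yaw": 0.0},{"claw": -0.5,"dx": 0.0,"dy": 0.0,"dz": 0.75,"yaw": 0.0}])

```text
time_s: 35.88
ee_pos: [579.8, 412.4, 41.1]
ee_rot: [179.5, 1.8, 161.9]
force: [0.1, -0.0, 0.9]
gripper_width: 68.1
```

Emit:
drive_tool(moves=[{"claw": 0.2,"dx": 0.0,"dy": 0.0,"dz": 0.0,"yaw": 0.0},{"claw": 0.2,"dx": 0.0,"dy": 0.0,"dz": 0.0,"yaw": 0.0},{"claw": 0.2,"dx": 0.0,"dy": 0.0,"dz": 0.0,"yaw": 0.0},{"claw": 0.2,"dx": 0.0,"dy": 0.0,"dz": 0.0,"yaw": 0.0}])

```text
time_s: 36.38
ee_pos: [579.2, 412.1, 39.6]
ee_rot: [179.6, 1.7, 161.9]
force: [-0.1, -0.3, -2.5]
gripper_width: 49.9
```

Emit:
drive_tool(moves=[{"claw": 0.2,"dx": 0.0,"dy": 0.0,"dz": -0.5,"yaw": 0.0},{"claw": 0.2,"dx": 0.0,"dy": 0.0,"dz": -1.0,"yaw": 0.0},{"claw": 0.2,"dx": 0.0,"dy": 0.0,"dz": -1.0,"yaw": 0.0},{"claw": 0.2,"dx": 0.0,"dy": 0.0,"dz": -1.0,"yaw": 0.0},{"claw": 0.2,"dx": 0.0,"dy": 0.0,"dz": -1.0,"yaw": 0.0}])

```text
time_s: 37.0
ee_pos: [575.2, 411.6, 132.7]
ee_rot: [179.7, 1.6, 161.9]
force: [0.3, -0.0, -2.2]
gripper_width: 49.9
```

```bash
python3 plan.py 468.3 -123.5 225 185.6 25
```

```text
t 37.0 at [575.2 411.6 132.7] [179.7   1.6 161.9] F [ 0.3 -0.  -2.2] w 49.9 q1,q6 [ 35. -36.]
units dx,dy,dz [ -3.34 -27.07  -4.64] yaw -2.75 rows 28 per row [-0.119 -0.967 -0.166] -0.098
 curved rows:
   -0.11 -0.97 -0.16 -0.1
   -0.1 -0.97 -0.16 -0.1
   -0.09 -0.97 -0.16 -0.1
   -0.07 -0.97 -0.16 -0.1
   -0.06 -0.97 -0.16 -0.1
   -0.04 -0.97 -0.16 -0.1
   -0.03 -0.97 -0.16 -0.1
   -0.01 -0.97 -0.16 -0.1
   -0.0 -0.97 -0.16 -0.1
   0.01 -0.97 -0.16 -0.1
   0.03 -0.97 -0.16 -0.1
   0.04 -0.97 -0.16 -0.1
   0.06 -0.97 -0.16 -0.1
   0.07 -0.97 -0.16 -0.1
   0.09 -0.97 -0.16 -0.1
   0.1 -0.97 -0.16 -0.1
   0.11 -0.97 -0.16 -0.1
   0.13 -0.97 -0.16 -0.1
   0.14 -0.96 -0.16 -0.1
   0.16 -0.96 -0.16 -0.1
   0.17 -0.96 -0.16 -0.1
   0.19 -0.96 -0.16 -0.1
   0.2 -0.95 -0.16 -0.1
   0.21 -0.95 -0.16 -0.1
   0.23 -0.95 -0.16 -0.1
   0.24 -0.94 -0.16 -0.1
   0.26 -0.94 -0.16 -0.1
   0.27 -0.94 -0.16 -0.1
```

Emit:
drive_tool(moves=[{"claw": 0.2,"dx": -0.1,"dy": -0.97,"dz": -0.5,"yaw": -0.1},{"claw": 0.2,"dx": -0.1,"dy": -0.97,"dz": -0.5,"yaw": -0.1},{"claw": 0.2,"dx": -0.09,"dy": -0.97,"dz": -0.5,"yaw": -0.1},{"claw": 0.2,"dx": -0.07,"dy": -0.97,"dz": -0.5,"yaw": -0.1},{"claw": 0.2,"dx": -0.06,"dy": -0.97,"dz": -0.5,"yaw": -0.1}])

```text
time_s: 37.62
ee_pos: [551.8, 308.0, 185.5]
ee_rot: [-180.0, 1.6, 166.5]
force: [0.7, -0.2, -3.3]
gripper_width: 49.6
```

Emit:
drive_tool(moves=[{"claw": 0.2,"dx": -0.04,"dy": -0.97,"dz": -0.4,"yaw": -0.1},{"claw": 0.2,"dx": -0.03,"dy": -0.97,"dz": -0.4,"yaw": -0.1},{"claw": 0.2,"dx": -0.01,"dy": -0.97,"dz": -0.4,"yaw": -0.1},{"claw": 0.2,"dx": 0.0,"dy": -0.97,"dz": -0.3,"yaw": -0.1},{"claw": 0.2,"dx": 0.01,"dy": -0.97,"dz": -0.2,"yaw": -0.1}])

```text
time_s: 38.25
ee_pos: [527.2, 201.4, 221.0]
ee_rot: [-179.6, 1.4, 170.9]
force: [-0.3, -0.5, -2.7]
gripper_width: 50.2
```

Emit:
drive_tool(moves=[{"claw": 0.2,"dx": 0.03,"dy": -0.97,"dz": 0.0,"yaw": -0.1},{"claw": 0.2,"dx": 0.04,"dy": -0.97,"dz": 0.0,"yaw": -0.1},{"claw": 0.2,"dx": 0.06,"dy": -0.97,"dz": 0.0,"yaw": -0.1},{"claw": 0.2,"dx": 0.07,"dy": -0.97,"dz": 0.0,"yaw": -0.1},{"claw": 0.2,"dx": 0.09,"dy": -0.97,"dz": 0.0,"yaw": -0.1}])

```text
time_s: 38.88
ee_pos: [501.9, 95.7, 221.8]
ee_rot: [-179.3, 1.1, 175.3]
force: [0.5, 0.4, -3.3]
gripper_width: 49.9
```

```bash
python3 plan.py 468.3 -123.5 225 185.6 25
```

```text
t 38.88 at [501.9  95.7 221.8] [-179.3    1.1  175.3] F [ 0.5  0.4 -3.3] w 49.9 q1,q6 [ 10. -75.]
units dx,dy,dz [  0.77 -11.06  -0.04] yaw -1.2 rows 12 per row [ 0.064 -0.922 -0.003] -0.1
 curved rows:
   0.06 -0.92 -0.01 -0.1
   0.08 -0.92 -0.01 -0.1
   0.09 -0.92 -0.01 -0.1
   0.11 -0.92 -0.01 -0.1
   0.12 -0.92 -0.01 -0.1
   0.13 -0.91 -0.01 -0.1
   0.15 -0.91 -0.01 -0.1
   0.16 -0.91 -0.01 -0.1
   0.17 -0.91 -0.01 -0.1
   0.19 -0.9 -0.01 -0.1
   0.2 -0.9 -0.01 -0.1
   0.22 -0.9 -0.01 -0.1
```

Emit:
drive_tool(moves=[{"claw": 0.2,"dx": 0.06,"dy": -0.92,"dz": 0.0,"yaw": -0.1},{"claw": 0.2,"dx": 0.08,"dy": -0.92,"dz": 0.0,"yaw": -0.1},{"claw": 0.2,"dx": 0.09,"dy": -0.92,"dz": 0.0,"yaw": -0.1},{"claw": 0.2,"dx": 0.11,"dy": -0.92,"dz": 0.0,"yaw": -0.1},{"claw": 0.2,"dx": 0.12,"dy": -0.92,"dz": 0.0,"yaw": -0.1}])

```text
time_s: 39.5
ee_pos: [479.3, -4.2, 222.3]
ee_rot: [-179.1, 0.8, 179.6]
force: [0.4, 0.2, -3.0]
gripper_width: 49.8
```

Emit:
drive_tool(moves=[{"claw": 0.2,"dx": 0.13,"dy": -0.91,"dz": 0.0,"yaw": -0.1},{"claw": 0.2,"dx": 0.15,"dy": -0.91,"dz": 0.0,"yaw": -0.1},{"claw": 0.2,"dx": 0.16,"dy": -0.91,"dz": 0.3,"yaw": -0.1},{"claw": 0.2,"dx": 0.17,"dy": -0.91,"dz": 0.6,"yaw": -0.1},{"claw": 0.2,"dx": 0.19,"dy": -0.8,"dz": 0.6,"yaw": -0.1}])

```text
time_s: 40.12
ee_pos: [457.0, -100.6, 193.4]
ee_rot: [-179.0, 0.6, -176.0]
force: [0.3, 0.2, -2.7]
gripper_width: 49.9
```

```bash
python3 plan.py 468.3 -123.5 103 185.6 25
```

```text
t 40.12 at [ 457.  -100.6  193.4] [-179.     0.6 -176. ] F [ 0.3  0.2 -2.7] w 49.9 q1,q6 [ -13. -107.]
units dx,dy,dz [-0.43 -1.1   4.55] yaw -0.19 rows 5 per row [-0.087 -0.22   0.909] -0.038
```

Emit:
drive_tool(moves=[{"claw": 0.2,"dx": -0.2,"dy": -0.55,"dz": 0.8,"yaw": -0.1},{"claw": 0.2,"dx": -0.2,"dy": -0.3,"dz": 0.9,"yaw": -0.1},{"claw": 0.2,"dx": -0.05,"dy": 0.0,"dz": 0.9,"yaw": 0.0},{"claw": 0.2,"dx": 0.0,"dy": 0.0,"dz": 0.9,"yaw": 0.0},{"claw": 0.2,"dx": 0.0,"dy": 0.0,"dz": 0.6,"yaw": 0.0}])

```text
time_s: 40.75
ee_pos: [459.9, -122.8, 109.8]
ee_rot: [-178.9, 0.4, -174.5]
force: [-0.5, -0.3, -3.3]
gripper_width: 49.9
```

Emit:
drive_tool(moves=[{"claw": 0.2,"dx": 0.0,"dy": 0.0,"dz": 0.2,"yaw": 0.0},{"claw": 0.2,"dx": 0.0,"dy": 0.0,"dz": 0.15,"yaw": 0.0},{"claw": 0.2,"dx": 0.0,"dy": 0.0,"dz": 0.0,"yaw": 0.0}])

```text
time_s: 41.12
ee_pos: [458.8, -123.4, 102.8]
ee_rot: [-178.9, 0.4, -174.5]
force: [-0.1, 0.2, -2.4]
gripper_width: 50.2
```

Emit:
drive_tool(moves=[{"claw": 0.2,"dx": 0.0,"dy": 0.0,"dz": 0.15,"yaw": 0.0},{"claw": 0.2,"dx": 0.0,"dy": 0.0,"dz": 0.1,"yaw": 0.0},{"claw": 0.2,"dx": 0.0,"dy": 0.0,"dz": 0.0,"yaw": 0.0}])

```text
time_s: 41.5
ee_pos: [459.5, -123.7, 98.9]
ee_rot: [-178.8, 0.5, -174.5]
force: [-2.6, -0.2, 0.3]
gripper_width: 49.6
```

Emit:
drive_tool(moves=[{"claw": 0.0,"dx": 0.0,"dy": 0.0,"dz": 0.0,"yaw": 0.0},{"claw": -0.2,"dx": 0.0,"dy": 0.0,"dz": 0.0,"yaw": 0.0},{"claw": -0.5,"dx": 0.0,"dy": 0.0,"dz": 0.0,"yaw": 0.0},{"claw": -0.5,"dx": 0.0,"dy": 0.0,"dz": 0.0,"yaw": 0.0},{"claw": -0.5,"dx": 0.0,"dy": 0.0,"dz": -0.5,"yaw": 0.0}])

```text
time_s: 42.12
ee_pos: [460.2, -123.5, 109.5]
ee_rot: [-178.8, 0.6, -174.5]
force: [0.3, -1.0, -0.1]
gripper_width: 68.3
```

Emit:
drive_tool(moves=[{"claw": -0.5,"dx": 0.0,"dy": 0.0,"dz": -1.0,"yaw": 0.0},{"claw": -0.5,"dx": 0.0,"dy": 0.0,"dz": -1.0,"yaw": 0.0},{"claw": -0.5,"dx": 0.0,"dy": 0.0,"dz": -1.0,"yaw": 0.0},{"claw": -0.5,"dx": 0.0,"dy": 0.0,"dz": -1.0,"yaw": 0.0},{"claw": -0.5,"dx": 0.0,"dy": 0.5,"dz": -0.4,"yaw": 0.0}])

```text
time_s: 42.75
ee_pos: [459.0, -111.8, 203.2]
ee_rot: [-178.8, 0.8, -174.5]
force: [0.6, -0.9, -0.0]
gripper_width: 68.2
```

Emit:
drive_tool(moves=[{"claw": -0.5,"dx": 0.2,"dy": 0.95,"dz": 0.0,"yaw": 0.0},{"claw": -0.5,"dx": 0.2,"dy": 0.95,"dz": 0.0,"yaw": 0.0},{"claw": -0.5,"dx": 0.2,"dy": 0.95,"dz": 0.0,"yaw": 0.0},{"claw": -0.5,"dx": 0.2,"dy": 0.95,"dz": 0.0,"yaw": 0.0},{"claw": -0.5,"dx": 0.2,"dy": 0.95,"dz": 0.0,"yaw": 0.0}])

```text
time_s: 43.38
ee_pos: [428.0, -14.1, 201.3]
ee_rot: [-178.8, 0.8, -174.6]
force: [-1.3, 0.1, 0.4]
gripper_width: 68.3
```

```bash
python3 -c "
from h import *
shot('scene','s9.png');shot('top','t9.png')"; python3 beam.py s9.png pics/b9.png; python3 units.py t9.png s9.png
```

```text
S [137.1 282.1  56.3]
S [147.2 270.8  52.4]
S [137.3 262.6  41.2]
S [124.7 271.4 433.6]
S [338.3 178.9 148.1]
S [208.9 200.1  44.6]
S [197.  189.5 336.9]
S [230.9 162.5  93.4]
S [258.6 152.6 733.2]
S [261.1 130.2 213. ]
S [488.3 113.8 630.6]
S [455.   98.5 574.4]
T [377.3 216.6 293.9] c [ 447.8 -351.4] size [55.  44.5] long-axis deg 4.0
   tri [ 447.4 -349.2   82.6] 0.8 [124.7 271.4]
T [363.6 217.5 191.6] c [ 444.3 -312.1] size [62.4 30.7] long-axis deg 3.6
   tri [ 444.4 -316.6   63.4] 1.3 [137.3 262.6]
T [196.7 134.2 271.2] c [654.1 119.9] size [121.  121.4] long-axis deg 90.6
   tri [675.2 153.4  57.4] 5.4 [338.3 178.9]
```

View pics/b9.png

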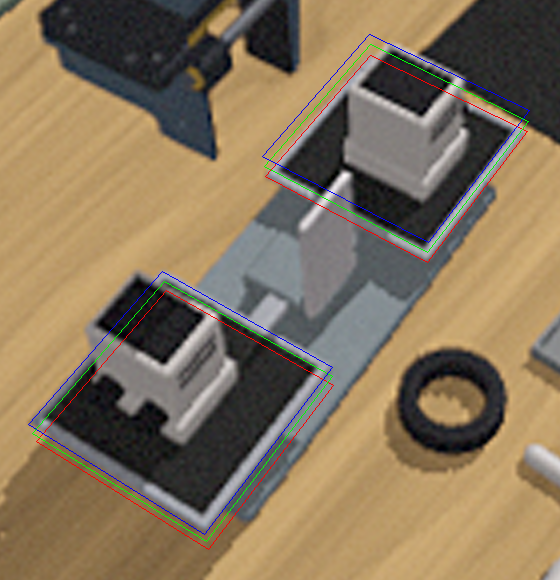

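```bash
python3 plan.py 451.5 115.5 150 184.9
```

```text
t 43.48 at [427.6 -13.7 201.3] [-178.9    0.8 -174.4] F [-0.  -0.3 -0.6] w 68.5 q1,q6 [ -3. -98.]
units dx,dy,dz [-1.78  6.36  2.46] yaw 0.08 rows 7 per row [-0.254  0.909  0.352] 0.011
```

Emit:
drive_tool(moves=[{"claw": -0.5,"dx": -0.25,"dy": 0.91,"dz": 0.2,"yaw": 0.0},{"claw": -0.5,"dx": -0.25,"dy": 0.91,"dz": 0.2,"yaw": 0.05},{"claw": -0.5,"dx": -0.25,"dy": 0.91,"dz": 0.4,"yaw": 0.0},{"claw": -0.5,"dx": -0.25,"dy": 0.91,"dz": 0.4,"yaw": 0.0},{"claw": -0.5,"dx": -0.25,"dy": 0.91,"dz": 0.5,"yaw": 0.0}])

```text
time_s: 44.1
ee_pos: [446.0, 79.5, 165.4]
ee_rot: [-178.8, 1.0, -175.0]
force: [-0.3, 0.5, 0.5]
gripper_width: 68.4
```

Emit:
drive_tool(moves=[{"claw": -0.5,"dx": -0.25,"dy": 0.85,"dz": 0.4,"yaw": 0.0},{"claw": -0.5,"dx": -0.2,"dy": 0.5,"dz": 0.3,"yaw": 0.0},{"claw": -0.5,"dx": 0.0,"dy": 0.0,"dz": 0.0,"yaw": 0.0}])

```text
time_s: 44.48
ee_pos: [453.2, 107.7, 149.6]
ee_rot: [-178.7, 0.8, -174.9]
force: [0.2, -0.7, 0.9]
gripper_width: 68.6
```

```bash
python3 plan.py 451.5 115.5 81 184.9
```

```text
t 44.48 at [453.2 107.7 149.6] [-178.7    0.8 -174.9] F [ 0.2 -0.7  0.9] w 68.6 q1,q6 [ 13. -81.]
units dx,dy,dz [0.1  0.47 3.42] yaw 0.03 rows 4 per row [0.025 0.118 0.855] 0.007
```

Emit:
drive_tool(moves=[{"claw": -0.5,"dx": 0.08,"dy": 0.35,"dz": 0.4,"yaw": 0.03},{"claw": -0.5,"dx": 0.02,"dy": 0.12,"dz": 0.8,"yaw": 0.0},{"claw": -0.5,"dx": 0.0,"dy": 0.0,"dz": 0.85,"yaw": 0.0},{"claw": -0.5,"dx": 0.0,"dy": 0.0,"dz": 0.85,"yaw": 0.0},{"claw": -0.5,"dx": 0.0,"dy": 0.0,"dz": 0.45,"yaw": 0.0}])

```text
time_s: 45.1
ee_pos: [451.5, 114.7, 80.9]
ee_rot: [-178.7, 1.0, -175.3]
force: [0.5, 0.3, -0.0]
gripper_width: 68.3
```

```bash
python3 plan.py 451.5 115.5 80 184.9; python3 -c "
from h import *
d=shot('scene','s10.png')
cv2.imwrite('pics/z10.png',cv2.resize(d['color'][60:200,180:320],(560,560)))"
```

```text
t 45.1 at [451.5 114.7  80.9] [-178.7    1.  -175.3] F [ 0.5  0.3 -0. ] w 68.3 q1,q6 [ 14. -80.]
units dx,dy,dz [-0.    0.04  0.05] yaw -0.02 rows 1 per row [-0.004  0.041  0.045] -0.024
```

View pics/z10.png

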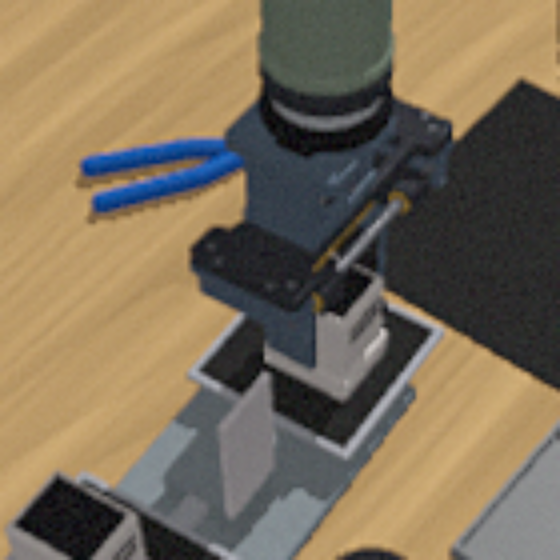

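Well aligned. Grip and lift.

Emit:
drive_tool(moves=[{"claw": 0.2,"dx": 0.0,"dy": 0.0,"dz": 0.0,"yaw": 0.0},{"claw": 0.2,"dx": 0.0,"dy": 0.0,"dz": 0.0,"yaw": 0.0},{"claw": 0.2,"dx": 0.0,"dy": 0.0,"dz": 0.0,"yaw": 0.0},{"claw": 0.2,"dx": 0.0,"dy": 0.0,"dz": 0.0,"yaw": 0.0}], grip_force=30)

```text
time_s: 45.65
ee_pos: [451.5, 114.8, 81.4]
ee_rot: [-178.7, 1.0, -175.4]
force: [-0.6, 0.3, 0.3]
gripper_width: 50.3
```

Emit:
drive_tool(moves=[{"claw": 0.2,"dx": 0.0,"dy": 0.0,"dz": -0.5,"yaw": 0.0},{"claw": 0.2,"dx": 0.0,"dy": 0.0,"dz": -1.0,"yaw": 0.0},{"claw": 0.2,"dx": 0.0,"dy": 0.0,"dz": -1.0,"yaw": 0.0},{"claw": 0.2,"dx": 0.0,"dy": 0.0,"dz": -1.0,"yaw": 0.0},{"claw": 0.2,"dx": 0.0,"dy": 0.0,"dz": -1.0,"yaw": 0.0}])

```text
time_s: 46.28
ee_pos: [447.5, 115.9, 173.7]
ee_rot: [-178.6, 0.7, -175.3]
force: [0.7, -0.2, -3.0]
gripper_width: 49.8
```

Emit:
drive_tool(moves=[{"claw": 0.2,"dx": -0.9,"dy": -0.3,"dz": -0.5,"yaw": 0.0},{"claw": 0.2,"dx": -0.9,"dy": -0.3,"dz": 0.0,"yaw": 0.0},{"claw": 0.2,"dx": -0.9,"dy": -0.4,"dz": 0.0,"yaw": 0.0},{"claw": 0.2,"dx": -0.9,"dy": -0.5,"dz": 0.0,"yaw": 0.0},{"claw": 0.2,"dx": -0.9,"dy": -0.5,"dz": 0.0,"yaw": 0.0}])

```text
time_s: 46.9
ee_pos: [542.3, 82.4, 186.7]
ee_rot: [-178.6, 0.6, -175.3]
force: [0.3, 0.3, -4.2]
gripper_width: 50.1
```

```bash
python3 plan.py 620 -143 170 185.7
```

```text
t 46.9 at [542.3  82.4 186.7] [-178.6    0.6 -175.3] F [ 0.3  0.3 -4.2] w 50.1 q1,q6 [  8. -86.]
units dx,dy,dz [ -2.93 -11.53   1.14] yaw -0.11 rows 12 per row [-0.244 -0.961  0.095] -0.009
```

Emit:
drive_tool(moves=[{"claw": 0.2,"dx": -0.35,"dy": -0.92,"dz": 0.0,"yaw": 0.0},{"claw": 0.2,"dx": -0.35,"dy": -0.92,"dz": 0.0,"yaw": 0.0},{"claw": 0.2,"dx": -0.35,"dy": -0.92,"dz": 0.0,"yaw": 0.0},{"claw": 0.2,"dx": -0.35,"dy": -0.92,"dz": 0.0,"yaw": 0.0},{"claw": 0.2,"dx": -0.35,"dy": -0.92,"dz": 0.0,"yaw": 0.0}])

```text
time_s: 47.52
ee_pos: [586.0, -12.8, 187.5]
ee_rot: [-178.6, 0.4, -175.3]
force: [0.8, 0.4, -3.2]
gripper_width: 50.6
```

Emit:
drive_tool(moves=[{"claw": 0.2,"dx": -0.35,"dy": -0.92,"dz": 0.0,"yaw": 0.0},{"claw": 0.2,"dx": -0.35,"dy": -0.92,"dz": 0.1,"yaw": 0.0},{"claw": 0.2,"dx": -0.35,"dy": -0.92,"dz": 0.2,"yaw": 0.0},{"claw": 0.2,"dx": -0.35,"dy": -0.92,"dz": 0.2,"yaw": 0.0},{"claw": 0.2,"dx": -0.35,"dy": -0.92,"dz": 0.3,"yaw": 0.0}])

```text
time_s: 48.15
ee_pos: [631.7, -108.6, 173.4]
ee_rot: [-178.6, 0.4, -175.3]
force: [0.1, 1.7, -3.5]
gripper_width: 50.2
```

```bash
python3 plan.py 649.3 -140 83 185.7; python3 -c "
from h import *
d=shot('scene','s11.png');shot('top','t11.png')"
```

```text
t 48.15 at [ 631.7 -108.6  173.4] [-178.6    0.4 -175.3] F [ 0.1  1.7 -3.5] w 50.2 q1,q6 [ -10. -104.]
units dx,dy,dz [-0.71 -1.53  4.56] yaw -0.12 rows 5 per row [-0.143 -0.305  0.913] -0.023
```

View pics/s11.png

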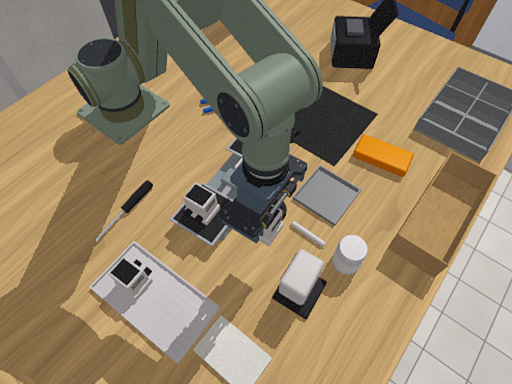

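Emit:
drive_tool(moves=[{"claw": 0.2,"dx": -0.2,"dy": -0.6,"dz": 0.7,"yaw": -0.06},{"claw": 0.2,"dx": -0.2,"dy": -0.5,"dz": 0.9,"yaw": -0.06},{"claw": 0.2,"dx": -0.2,"dy": -0.2,"dz": 0.9,"yaw": 0.0},{"claw": 0.2,"dx": -0.1,"dy": 0.0,"dz": 0.9,"yaw": 0.0},{"claw": 0.2,"dx": 0.0,"dy": 0.0,"dz": 0.8,"yaw": 0.0}])

```text
time_s: 48.88
ee_pos: [649.4, -137.4, 82.9]
ee_rot: [-178.6, 0.3, -174.3]
force: [-0.1, 0.8, -4.0]
gripper_width: 50.1
```

```bash
python3 plan.py 649.3 -140 83 185.7
```

```text
t 48.88 at [ 649.4 -137.4   82.9] [-178.6    0.3 -174.3] F [-0.1  0.8 -4. ] w 50.1 q1,q6 [ -12. -107.]
units dx,dy,dz [ 0.02 -0.13 -0.  ] yaw 0.01 rows 1 per row [ 0.019 -0.127 -0.002] 0.005
```

Spot on. Take pictures to check the geometry while holding there about a second.

Emit:
drive_tool(moves=[{"claw": 0.2,"dx": 0.0,"dy": -0.1,"dz": 0.0,"yaw": 0.0},{"claw": 0.2,"dx": 0.0,"dy": 0.0,"dz": 0.0,"yaw": 0.0},{"claw": 0.2,"dx": 0.0,"dy": 0.0,"dz": 0.0,"yaw": 0.0},{"claw": 0.2,"dx": 0.0,"dy": 0.0,"dz": 0.0,"yaw": 0.0},{"claw": 0.2,"dx": 0.0,"dy": 0.0,"dz": 0.0,"yaw": 0.0}])

```text
time_s: 49.5
ee_pos: [649.7, -138.7, 83.2]
ee_rot: [-178.6, 0.3, -174.2]
force: [0.4, 0.1, -2.9]
gripper_width: 49.9
```

Emit:
drive_tool(moves=[{"claw": 0.2,"dx": 0.0,"dy": 0.0,"dz": 0.0,"yaw": 0.0},{"claw": 0.2,"dx": 0.0,"dy": 0.0,"dz": 0.0,"yaw": 0.0},{"claw": 0.2,"dx": 0.0,"dy": 0.0,"dz": 0.0,"yaw": 0.0},{"claw": 0.2,"dx": 0.0,"dy": 0.0,"dz": 0.0,"yaw": 0.0},{"claw": 0.2,"dx": 0.0,"dy": 0.0,"dz": 0.0,"yaw": 0.0}])

```text
time_s: 50.12
ee_pos: [649.8, -138.8, 83.7]
ee_rot: [-178.6, 0.3, -174.2]
force: [-0.0, 0.2, -3.3]
gripper_width: 49.6
```

```bash
python3 plan.py 649.3 -140 83 95.7; python3 -c "
from h import *
d=shot('scene','s12.png');e=shot('top','t12.png')
cv2.imwrite('pics/z12.png',np.hstack([cv2.resize(d['color'][170:320,200:350],(400,400)),cv2.resize(e['color'][70:170,230:330],(400,400))]))"
```

```text
t 50.12 at [ 649.8 -138.8   83.7] [-178.6    0.3 -174.2] F [-0.   0.2 -3.3] w 49.6 q1,q6 [ -12. -108.]
units dx,dy,dz [ 0.03 -0.06  0.03] yaw 10.48 rows 11 per row [ 0.003 -0.005  0.003] 0.953
 curved rows:
   0.0 -0.01 0.0 0.95
   0.0 -0.01 0.0 0.95
   0.0 -0.01 0.0 0.95
   0.0 -0.01 0.0 0.95
   -0.0 -0.01 0.0 0.95
   -0.0 -0.01 0.0 0.95
   -0.0 -0.01 0.0 0.95
   -0.0 -0.01 0.0 0.95
   -0.0 -0.0 0.0 0.95
   -0.0 -0.0 0.0 0.95
   -0.0 -0.0 0.0 0.95
```

View pics/z12.png

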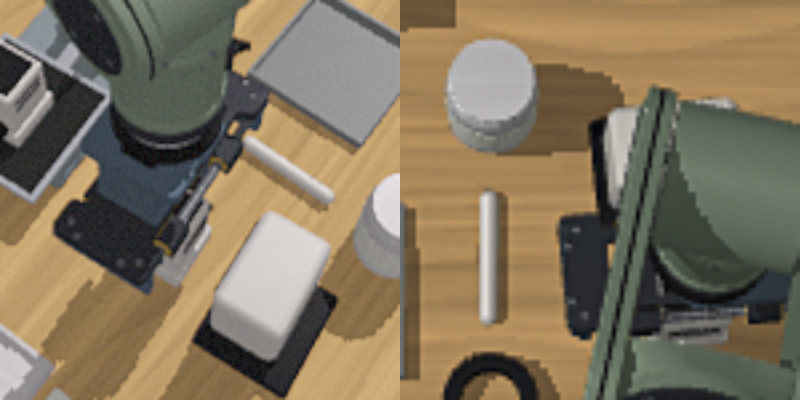

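Emit:
drive_tool(moves=[{"claw": 0.2,"dx": 0.0,"dy": 0.0,"dz": 0.0,"yaw": 0.95},{"claw": 0.2,"dx": 0.0,"dy": 0.0,"dz": 0.0,"yaw": 0.95},{"claw": 0.2,"dx": 0.0,"dy": 0.0,"dz": 0.0,"yaw": 0.95},{"claw": 0.2,"dx": 0.0,"dy": 0.0,"dz": 0.0,"yaw": 0.95},{"claw": 0.2,"dx": 0.0,"dy": 0.0,"dz": 0.0,"yaw": 0.95}])

```text
time_s: 50.85
ee_pos: [649.7, -138.8, 83.5]
ee_rot: [-179.2, 1.2, 143.7]
force: [-0.1, 0.4, -3.1]
gripper_width: 49.8
```

Emit:
drive_tool(moves=[{"claw": 0.2,"dx": 0.0,"dy": 0.0,"dz": 0.0,"yaw": 0.95},{"claw": 0.2,"dx": 0.0,"dy": 0.0,"dz": 0.0,"yaw": 0.95},{"claw": 0.2,"dx": 0.0,"dy": 0.0,"dz": 0.0,"yaw": 0.95},{"claw": 0.2,"dx": 0.0,"dy": 0.0,"dz": 0.0,"yaw": 0.95},{"claw": 0.2,"dx": 0.0,"dy": 0.0,"dz": 0.0,"yaw": 0.95}])

```text
time_s: 51.48
ee_pos: [649.7, -138.8, 83.3]
ee_rot: [179.8, 1.4, 101.4]
force: [-0.1, -0.8, -3.7]
gripper_width: 50.0
```

```bash
python3 plan.py 653 -140 83 95.7
```

```text
t 51.48 at [ 649.7 -138.8   83.3] [179.8   1.4 101.4] F [-0.1 -0.8 -3.7] w 50.0 q1,q6 [-12. -23.]
units dx,dy,dz [-0.09  0.15  0.02] yaw 0.67 rows 1 per row [-0.09   0.151  0.019] 0.666
 curved rows:
   -0.09 0.15 0.02 0.67
```

Emit:
drive_tool(moves=[{"claw": 0.2,"dx": -0.05,"dy": 0.15,"dz": 0.0,"yaw": 0.6},{"claw": 0.2,"dx": 0.0,"dy": 0.0,"dz": 0.0,"yaw": 0.0},{"claw": 0.2,"dx": 0.0,"dy": 0.0,"dz": 0.0,"yaw": 0.0},{"claw": 0.2,"dx": 0.0,"dy": 0.0,"dz": 0.0,"yaw": 0.0},{"claw": 0.2,"dx": 0.0,"dy": 0.0,"dz": 0.0,"yaw": 0.0}])

```text
time_s: 52.1
ee_pos: [652.4, -139.2, 83.2]
ee_rot: [179.7, 1.4, 96.3]
force: [0.5, 0.6, -2.9]
gripper_width: 50.6
```

Emit:
drive_tool(moves=[{"claw": 0.2,"dx": 0.0,"dy": 0.0,"dz": 0.0,"yaw": 0.0},{"claw": 0.2,"dx": 0.0,"dy": 0.0,"dz": 0.0,"yaw": 0.0},{"claw": 0.2,"dx": 0.0,"dy": 0.0,"dz": 0.0,"yaw": 0.0},{"claw": 0.2,"dx": 0.0,"dy": 0.0,"dz": 0.0,"yaw": 0.0},{"claw": 0.2,"dx": 0.0,"dy": 0.0,"dz": 0.0,"yaw": 0.0}])

```text
time_s: 52.72
ee_pos: [652.3, -139.1, 83.2]
ee_rot: [179.8, 1.4, 96.3]
force: [-0.2, -0.7, -4.1]
gripper_width: 49.7
```

```bash
python3 plan.py 649.3 -140 83 5.7; python3 -c "
from h import *
d=shot('scene','s13.png');e=shot('top','t13.png')
cv2.imwrite('pics/z13.png',np.hstack([cv2.resize(d['color'][170:320,200:350],(400,400)),cv2.resize(e['color'][70:170,230:330],(400,400))]))"
```

```text
t 52.73 at [ 652.3 -139.1   83.2] [179.8   1.4  96.3] F [-0.2 -0.7 -4.1] w 49.7 q1,q6 [-12. -18.]
units dx,dy,dz [-0.03 -0.16  0.01] yaw 10.54 rows 11 per row [-0.002 -0.014  0.001] 0.958
 curved rows:
   -0.0 -0.01 0.0 0.96
   -0.0 -0.01 0.0 0.96
   -0.01 -0.01 0.0 0.96
   -0.01 -0.01 0.0 0.96
   -0.01 -0.01 0.0 0.96
   -0.01 -0.01 0.0 0.96
   -0.01 -0.01 0.0 0.96
   -0.01 -0.01 0.0 0.96
   -0.01 -0.0 0.0 0.96
   -0.01 -0.0 0.0 0.96
   -0.01 0.0 0.0 0.96
```

View pics/z13.png

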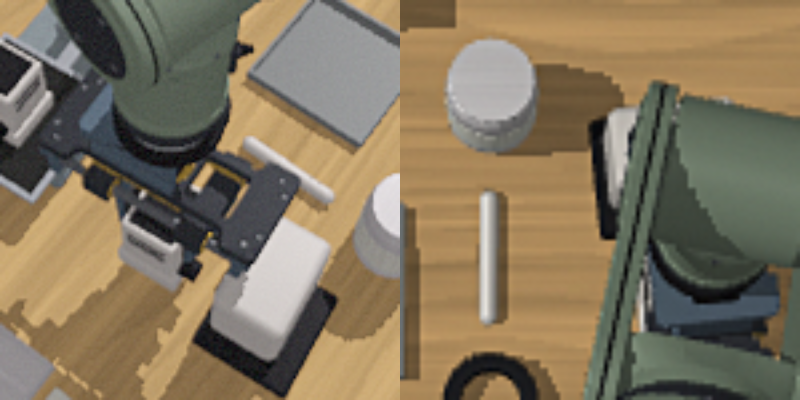

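Stub side faces the window (stub visible at left-picture (190,268)). Rotate to the right side.

Emit:
drive_tool(moves=[{"claw": 0.2,"dx": 0.0,"dy": -0.03,"dz": 0.0,"yaw": 0.96},{"claw": 0.2,"dx": 0.0,"dy": -0.03,"dz": 0.0,"yaw": 0.96},{"claw": 0.2,"dx": 0.0,"dy": -0.03,"dz": 0.0,"yaw": 0.96},{"claw": 0.2,"dx": 0.0,"dy": 0.0,"dz": 0.0,"yaw": 0.96},{"claw": 0.2,"dx": 0.0,"dy": 0.0,"dz": 0.0,"yaw": 0.96}])

```text
time_s: 53.45
ee_pos: [650.5, -139.1, 83.2]
ee_rot: [178.9, 0.8, 53.7]
force: [-0.1, 0.5, -4.0]
gripper_width: 49.6
```

Emit:
drive_tool(moves=[{"claw": 0.2,"dx": 0.0,"dy": 0.0,"dz": 0.0,"yaw": 0.96},{"claw": 0.2,"dx": 0.0,"dy": 0.0,"dz": 0.0,"yaw": 0.96},{"claw": 0.2,"dx": 0.0,"dy": 0.0,"dz": 0.0,"yaw": 0.96},{"claw": 0.2,"dx": 0.0,"dy": 0.0,"dz": 0.0,"yaw": 0.96},{"claw": 0.2,"dx": 0.0,"dy": 0.0,"dz": 0.0,"yaw": 0.96}])

```text
time_s: 54.08
ee_pos: [650.4, -139.0, 83.2]
ee_rot: [178.6, -0.1, 11.1]
force: [0.4, -0.1, -4.3]
gripper_width: 49.9
```

```bash
python3 plan.py 649.3 -140 83 5.7
```

```text
t 54.08 at [ 650.4 -139.    83.2] [ 1.786e+02 -1.000e-01  1.110e+01] F [ 0.4 -0.1 -4.3] w 49.9 q1,q6 [-12.  67.]
units dx,dy,dz [-0.07  0.04  0.01] yaw 0.62 rows 1 per row [-0.066  0.037  0.012] 0.623
 curved rows:
   -0.07 0.04 0.01 0.62
```

Emit:
drive_tool(moves=[{"claw": 0.2,"dx": -0.05,"dy": 0.0,"dz": 0.0,"yaw": 0.58},{"claw": 0.2,"dx": 0.0,"dy": 0.0,"dz": 0.0,"yaw": 0.0},{"claw": 0.2,"dx": 0.0,"dy": 0.0,"dz": 0.0,"yaw": 0.0},{"claw": 0.2,"dx": 0.0,"dy": 0.0,"dz": 0.0,"yaw": 0.0},{"claw": 0.2,"dx": 0.0,"dy": 0.0,"dz": 0.0,"yaw": 0.0}])

```text
time_s: 54.7
ee_pos: [649.6, -139.2, 83.2]
ee_rot: [178.6, -0.3, 6.1]
force: [0.1, -0.2, -3.2]
gripper_width: 50.0
```

Emit:
drive_tool(moves=[{"claw": 0.2,"dx": 0.0,"dy": 0.0,"dz": 0.0,"yaw": 0.0},{"claw": 0.2,"dx": 0.0,"dy": 0.0,"dz": 0.0,"yaw": 0.0},{"claw": 0.2,"dx": 0.0,"dy": 0.0,"dz": 0.0,"yaw": 0.0},{"claw": 0.2,"dx": 0.0,"dy": 0.0,"dz": 0.0,"yaw": 0.0},{"claw": 0.2,"dx": 0.0,"dy": 0.0,"dz": 0.0,"yaw": 0.0}])

```text
time_s: 55.32
ee_pos: [649.6, -139.2, 83.2]
ee_rot: [178.6, -0.2, 6.1]
force: [0.2, 0.5, -3.6]
gripper_width: 50.3
```

```bash
python3 plan.py 663.5 123.6 150 2; python3 -c "
from h import *
d=shot('scene','s14.png');e=shot('top','t14.png')
cv2.imwrite('pics/z14.png',np.hstack([cv2.resize(d['color'][170:320,200:350],(400,400)),cv2.resize(e['color'][70:170,230:330],(400,400))]))"
```

```text
t 55.33 at [ 649.6 -139.2   83.2] [178.6  -0.2   6.1] F [ 0.2  0.5 -3.6] w 50.3 q1,q6 [-12.  72.]
units dx,dy,dz [  2.1  -12.91  -3.64] yaw 0.48 rows 14 per row [ 0.15  -0.922 -0.26 ] 0.034
 curved rows:
   0.15 -0.93 -0.24 0.03
   0.14 -0.93 -0.24 0.03
   0.14 -0.93 -0.24 0.03
   0.14 -0.93 -0.24 0.03
   0.13 -0.93 -0.24 0.03
   0.13 -0.93 -0.24 0.03
   0.12 -0.93 -0.24 0.03
   0.12 -0.93 -0.24 0.03
   0.11 -0.93 -0.24 0.03
   0.11 -0.93 -0.24 0.03
   0.1 -0.93 -0.24 0.03
   0.1 -0.93 -0.24 0.03
   0.09 -0.94 -0.24 0.03
   0.09 -0.94 -0.24 0.03
```

View pics/z14.png

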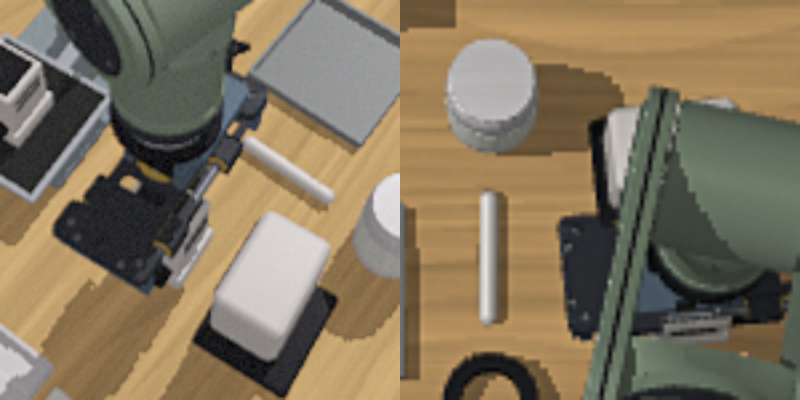

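Emit:
drive_tool(moves=[{"claw": 0.2,"dx": -0.1,"dy": 0.0,"dz": -1.0,"yaw": 0.0},{"claw": 0.2,"dx": 0.0,"dy": -0.5,"dz": -1.0,"yaw": 0.0},{"claw": 0.2,"dx": 0.15,"dy": -0.93,"dz": -0.6,"yaw": 0.04},{"claw": 0.2,"dx": 0.15,"dy": -0.93,"dz": 0.0,"yaw": 0.04},{"claw": 0.2,"dx": 0.15,"dy": -0.93,"dz": 0.0,"yaw": 0.04}])

```text
time_s: 56.05
ee_pos: [648.9, -69.0, 133.6]
ee_rot: [178.7, -0.2, 4.9]
force: [0.2, -0.1, -3.1]
gripper_width: 49.8
```

Emit:
drive_tool(moves=[{"claw": 0.2,"dx": 0.15,"dy": -0.93,"dz": 0.0,"yaw": 0.04},{"claw": 0.2,"dx": 0.15,"dy": -0.93,"dz": 0.0,"yaw": 0.04},{"claw": 0.2,"dx": 0.15,"dy": -0.93,"dz": 0.0,"yaw": 0.04},{"claw": 0.2,"dx": 0.15,"dy": -0.93,"dz": 0.0,"yaw": 0.04},{"claw": 0.2,"dx": 0.15,"dy": -0.93,"dz": 0.0,"yaw": 0.04}])

```text
time_s: 56.68
ee_pos: [656.7, 32.7, 129.3]
ee_rot: [178.7, -0.0, 3.2]
force: [-1.8, 0.6, -3.6]
gripper_width: 49.8
```

```bash
python3 plan.py 663.5 123.6 100 2
```

```text
t 56.67 at [656.7  32.7 129.3] [178.7  -0.    3.2] F [-1.8  0.6 -3.6] w 49.8 q1,q6 [ 2. 90.]
units dx,dy,dz [ 0.59 -4.55  1.37] yaw 0.13 rows 5 per row [ 0.118 -0.91   0.273] 0.027
```

Emit:
drive_tool(moves=[{"claw": 0.2,"dx": 0.12,"dy": -0.9,"dz": 0.0,"yaw": 0.03},{"claw": 0.2,"dx": 0.12,"dy": -0.9,"dz": 0.0,"yaw": 0.03},{"claw": 0.2,"dx": 0.12,"dy": -0.9,"dz": 0.3,"yaw": 0.03},{"claw": 0.2,"dx": 0.12,"dy": -0.9,"dz": 0.5,"yaw": 0.03},{"claw": 0.2,"dx": 0.1,"dy": -0.5,"dz": 0.5,"yaw": 0.0}])

```text
time_s: 57.3
ee_pos: [665.5, 121.1, 100.3]
ee_rot: [178.8, -0.1, 2.1]
force: [0.9, -0.7, -2.4]
gripper_width: 50.1
```

```bash
python3 plan.py 663.5 123.6 46 2
```

```text
t 57.3 at [665.5 121.1 100.3] [ 1.788e+02 -1.000e-01  2.100e+00] F [ 0.9 -0.7 -2.4] w 50.1 q1,q6 [10. 98.]
units dx,dy,dz [-0.1  -0.19  2.71] yaw 0.01 rows 3 per row [-0.034 -0.062  0.904] 0.003
```

Emit:
drive_tool(moves=[{"claw": 0.2,"dx": -0.1,"dy": -0.05,"dz": 0.8,"yaw": 0.0},{"claw": 0.2,"dx": 0.0,"dy": 0.0,"dz": 0.8,"yaw": 0.0},{"claw": 0.2,"dx": 0.0,"dy": 0.0,"dz": 0.6,"yaw": 0.0},{"claw": 0.2,"dx": 0.0,"dy": 0.0,"dz": 0.25,"yaw": 0.0},{"claw": 0.2,"dx": 0.0,"dy": 0.0,"dz": 0.1,"yaw": 0.0}])

```text
time_s: 57.92
ee_pos: [662.6, 119.4, 44.4]
ee_rot: [178.7, 0.1, 2.0]
force: [-2.1, -0.9, 8.2]
gripper_width: 50.0
```

Emit:
drive_tool(moves=[{"claw": 0.2,"dx": 0.0,"dy": 0.0,"dz": 0.1,"yaw": 0.0},{"claw": 0.2,"dx": 0.0,"dy": 0.0,"dz": 0.0,"yaw": 0.0}])

```text
time_s: 58.18
ee_pos: [663.3, 119.2, 45.2]
ee_rot: [178.7, -0.1, 2.0]
force: [-0.1, 0.2, -3.0]
gripper_width: 49.8
```

Emit:
drive_tool(moves=[{"claw": 0.2,"dx": 0.0,"dy": 0.0,"dz": 0.05,"yaw": 0.0},{"claw": 0.0,"dx": 0.0,"dy": 0.0,"dz": 0.0,"yaw": 0.0},{"claw": -0.2,"dx": 0.0,"dy": 0.0,"dz": 0.0,"yaw": 0.0},{"claw": -0.5,"dx": 0.0,"dy": 0.0,"dz": 0.0,"yaw": 0.0},{"claw": -0.5,"dx": 0.0,"dy": 0.0,"dz": 0.0,"yaw": 0.0}])

```text
time_s: 58.8
ee_pos: [665.0, 119.2, 45.6]
ee_rot: [178.7, -0.3, 2.0]
force: [0.5, 0.1, -0.5]
gripper_width: 67.8
```

Emit:
drive_tool(moves=[{"claw": -0.5,"dx": 0.0,"dy": 0.0,"dz": -0.5,"yaw": 0.0},{"claw": -0.5,"dx": 0.0,"dy": 0.0,"dz": -1.0,"yaw": 0.0},{"claw": -0.5,"dx": 0.0,"dy": 0.0,"dz": -1.0,"yaw": 0.0},{"claw": -0.5,"dx": 0.0,"dy": 0.0,"dz": -1.0,"yaw": 0.0},{"claw": -0.5,"dx": 0.0,"dy": 0.0,"dz": -1.0,"yaw": 0.0}])

```text
time_s: 59.42
ee_pos: [664.3, 121.3, 139.8]
ee_rot: [178.7, -0.3, 2.0]
force: [0.5, -0.2, 0.6]
gripper_width: 68.4
```

Emit:
drive_tool(moves=[{"claw": -0.5,"dx": -0.5,"dy": 0.3,"dz": -1.0,"yaw": 0.0},{"claw": -0.5,"dx": -0.8,"dy": 0.9,"dz": -0.8,"yaw": 0.0},{"claw": -0.5,"dx": -0.8,"dy": 0.9,"dz": 0.0,"yaw": 0.0},{"claw": -0.5,"dx": -0.8,"dy": 0.9,"dz": 0.0,"yaw": 0.0},{"claw": -0.5,"dx": -0.8,"dy": 0.9,"dz": 0.0,"yaw": 0.0}])

```text
time_s: 60.05
ee_pos: [590.3, 39.5, 184.7]
ee_rot: [178.7, -0.7, 2.1]
force: [0.0, -0.0, 0.7]
gripper_width: 68.2
```

```bash
python3 -c "
from h import *
shot('scene','s15.png');shot('top','t15.png')"; python3 units.py t15.png s15.png; python3 plan.py 460 -124 190 5.6
```

```text
S [137.2 282.   56.4]
S [147.1 271.   45.9]
S [124.7 271.4 433.7]
S [320.7 185.1 256.8]
S [338.3 179.  147.7]
S [210.  204.8  41.8]
S [198.5 194.7 307.2]
S [230.5 162.5 165.6]
S [488.3 113.8 630.4]
S [455.   98.5 574.2]
T [297.4 211.3 276.6] c [ 460.4 -129.5] size [52.4 42.6] long-axis deg 5.6
   tri [ 458.7 -125.2  119. ] 0.4 [198.5 194.7]
T [377.3 216.6 289.2] c [ 447.5 -351.4] size [54.3 44.5] long-axis deg 4.0
   tri [ 447.3 -349.2   82.5] 0.9 [124.7 271.4]
T [363.6 216.6 139.5] c [ 446.8 -312.1] size [56.1 29. ] long-axis deg 3.7
T [189.2 140.7 171.7] c [653.6 168.3] size [119.6  24.5] long-axis deg 0.6
T [ 62.8  93.1 633.8] c [784.  516.8] size [86.6 95.1] long-axis deg 179.8
t 60.15 at [589.5  38.6 184.9] [178.7  -0.7   2. ] F [0.2 0.8 1. ] w 68.6 q1,q6 [ 3. 92.]
units dx,dy,dz [-6.75  7.9  -0.15] yaw -0.42 rows 11 per row [-0.614  0.719 -0.014] -0.038
 curved rows:
   -0.61 0.72 -0.02 -0.04
   -0.62 0.71 -0.02 -0.04
   -0.62 0.71 -0.02 -0.04
   -0.63 0.71 -0.02 -0.04
   -0.63 0.7 -0.02 -0.04
   -0.63 0.7 -0.02 -0.04
   -0.64 0.7 -0.02 -0.04
   -0.64 0.69 -0.02 -0.04
   -0.65 0.69 -0.02 -0.04
   -0.65 0.69 -0.02 -0.04
   -0.65 0.68 -0.02 -0.04
```

View pics/s15.png

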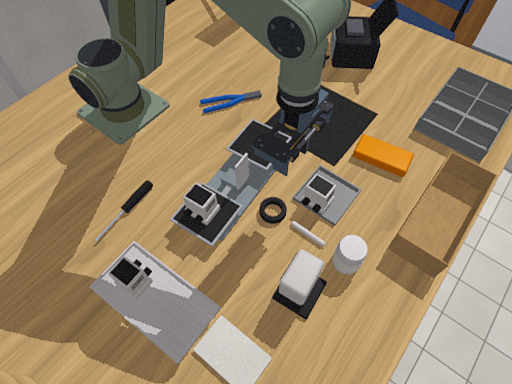

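View pics/t15.png

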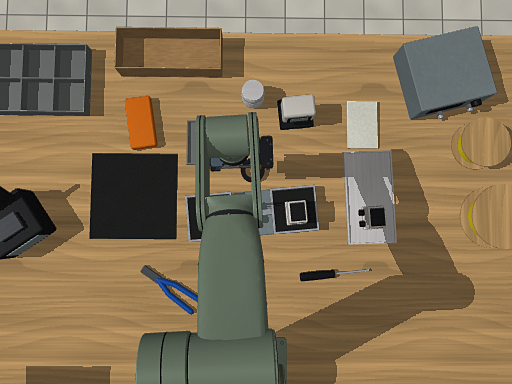

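Emit:
drive_tool(moves=[{"claw": -0.5,"dx": -0.61,"dy": 0.72,"dz": 0.0,"yaw": -0.05},{"claw": -0.5,"dx": -0.62,"dy": 0.72,"dz": 0.0,"yaw": -0.05},{"claw": -0.5,"dx": -0.62,"dy": 0.72,"dz": 0.0,"yaw": -0.05},{"claw": -0.5,"dx": -0.62,"dy": 0.72,"dz": 0.0,"yaw": -0.05},{"claw": -0.5,"dx": -0.62,"dy": 0.72,"dz": 0.0,"yaw": -0.05}])

```text
time_s: 60.78
ee_pos: [528.0, -40.2, 186.4]
ee_rot: [178.7, -0.6, 4.4]
force: [0.1, -0.2, -0.4]
gripper_width: 68.3
```

Emit:
drive_tool(moves=[{"claw": -0.5,"dx": -0.62,"dy": 0.7,"dz": 0.0,"yaw": -0.05},{"claw": -0.5,"dx": -0.62,"dy": 0.7,"dz": 0.0,"yaw": -0.05},{"claw": -0.5,"dx": -0.62,"dy": 0.7,"dz": 0.3,"yaw": 0.0},{"claw": -0.5,"dx": -0.62,"dy": 0.7,"dz": 0.4,"yaw": 0.0},{"claw": -0.5,"dx": -0.62,"dy": 0.7,"dz": 0.4,"yaw": 0.0}])

```text
time_s: 61.4
ee_pos: [468.0, -121.2, 164.3]
ee_rot: [178.6, -0.6, 5.3]
force: [-0.3, -0.0, -0.6]
gripper_width: 68.4
```

```bash
python3 plan.py 458.7 -125.2 140 5.6
```

```text
t 61.4 at [ 468.  -121.2  164.3] [178.6  -0.6   5.3] F [-0.3 -0.  -0.6] w 68.4 q1,q6 [-15.  70.]
units dx,dy,dz [-0.49  0.13  1.21] yaw -0.04 rows 2 per row [-0.246  0.064  0.607] -0.018
```

Emit:
drive_tool(moves=[{"claw": -0.5,"dx": -0.15,"dy": -0.05,"dz": 0.6,"yaw": 0.0},{"claw": -0.5,"dx": -0.1,"dy": 0.0,"dz": 0.6,"yaw": 0.0},{"claw": -0.5,"dx": 0.0,"dy": 0.0,"dz": 0.0,"yaw": 0.0}])

```text
time_s: 61.78
ee_pos: [461.2, -121.6, 137.2]
ee_rot: [178.7, -0.5, 5.2]
force: [1.0, 0.0, -0.7]
gripper_width: 68.2
```

```bash
python3 plan.py 458.7 -125.2 80 5.6
```

```text
t 61.77 at [ 461.2 -121.6  137.2] [178.7  -0.5   5.2] F [ 1.   0.  -0.7] w 68.2 q1,q6 [-15.  70.]
units dx,dy,dz [-0.17  0.1   2.86] yaw -0.05 rows 3 per row [-0.055  0.034  0.953] -0.017
```

Emit:
drive_tool(moves=[{"claw": -0.5,"dx": -0.12,"dy": 0.1,"dz": 0.8,"yaw": -0.05},{"claw": -0.5,"dx": -0.05,"dy": 0.0,"dz": 0.9,"yaw": 0.0},{"claw": -0.5,"dx": 0.0,"dy": 0.0,"dz": 0.8,"yaw": 0.0},{"claw": -0.5,"dx": 0.0,"dy": 0.0,"dz": 0.3,"yaw": 0.0},{"claw": -0.5,"dx": 0.0,"dy": 0.0,"dz": 0.0,"yaw": 0.0}])

```text
time_s: 62.4
ee_pos: [462.2, -123.8, 80.6]
ee_rot: [178.6, -0.7, 5.8]
force: [-0.6, 0.3, -0.3]
gripper_width: 68.8
```

Emit:
drive_tool(moves=[{"claw": 0.2,"dx": 0.0,"dy": 0.0,"dz": 0.0,"yaw": 0.0},{"claw": 0.2,"dx": 0.0,"dy": 0.0,"dz": 0.0,"yaw": 0.0},{"claw": 0.2,"dx": 0.0,"dy": 0.0,"dz": 0.0,"yaw": 0.0},{"claw": 0.2,"dx": 0.0,"dy": 0.0,"dz": 0.0,"yaw": 0.0}])

```text
time_s: 62.9
ee_pos: [463.3, -123.9, 81.9]
ee_rot: [178.6, -0.9, 5.9]
force: [-0.5, 0.1, -1.9]
gripper_width: 50.1
```

Emit:
drive_tool(moves=[{"claw": 0.2,"dx": 0.0,"dy": 0.0,"dz": -0.5,"yaw": 0.0},{"claw": 0.2,"dx": 0.0,"dy": 0.0,"dz": -1.0,"yaw": 0.0},{"claw": 0.2,"dx": 0.0,"dy": 0.0,"dz": -1.0,"yaw": 0.0},{"claw": 0.2,"dx": 0.0,"dy": 0.0,"dz": -1.0,"yaw": 0.0}])

```text
time_s: 63.4
ee_pos: [459.9, -121.6, 153.2]
ee_rot: [178.7, -0.6, 5.8]
force: [0.2, -0.3, -2.7]
gripper_width: 50.0
```

```bash
python3 plan.py 573 -343 150 3; python3 -c "
from h import *
shot('scene','s16.png');shot('top','t16.png')"; python3 units.py t16.png s16.png
```

```text
t 63.4 at [ 459.9 -121.6  153.2] [178.7  -0.6   5.8] F [ 0.2 -0.3 -2.7] w 50.0 q1,q6 [-16.  69.]
units dx,dy,dz [ 4.5  11.58  0.46] yaw 0.33 rows 13 per row [0.346 0.891 0.036] 0.025
S [137.1 282.1  53.4]
S [147.2 270.8  51.1]
S [124.8 271.6 420.2]
S [320.7 185.2 254.2]
S [338.3 179.  138.3]
S [222.9 184.9  51.7]
S [206.  186.5  51.2]
S [230.1 163.1 114.5]
S [488.3 113.8 621.3]
S [455.   98.5 565.8]
T [377.2 216.3 283.8] c [ 448.1 -351.4] size [53.  44.5] long-axis deg 4.1
   tri [ 447.9 -349.1   82.6] 0.7 [124.8 271.6]
T [363.3 216.3 157.9] c [ 446.9 -312.4] size [56.3 31.2] long-axis deg 5.2
T [218.1 141.  257.3] c [655.9  93. ] size [51.  41.3] long-axis deg 0.5
   tri [654.4  92.5  82.1] 0.5 [320.7 185.2]
T [212.4 137.   49.8] c [662.3 110.8] size [42.  89.4] long-axis deg 146.3
T [196.7 134.3 269. ] c [654.1 119.9] size [121.  121.3] long-axis deg 90.6
   tri [675.3 153.6  57. ] 5.2 [338.3 179. ]
```

View pics/s16.png

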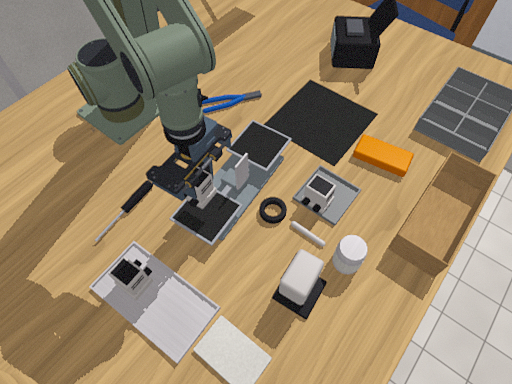

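Emit:
drive_tool(moves=[{"claw": 0.2,"dx": 0.35,"dy": 0.89,"dz": -0.1,"yaw": 0.03},{"claw": 0.2,"dx": 0.35,"dy": 0.89,"dz": 0.0,"yaw": 0.03},{"claw": 0.2,"dx": 0.35,"dy": 0.89,"dz": 0.0,"yaw": 0.03},{"claw": 0.2,"dx": 0.35,"dy": 0.89,"dz": 0.0,"yaw": 0.03},{"claw": 0.2,"dx": 0.35,"dy": 0.89,"dz": 0.0,"yaw": 0.03}])

```text
time_s: 64.12
ee_pos: [506.2, -213.4, 156.7]
ee_rot: [178.7, -0.7, 4.5]
force: [0.7, 0.3, -3.4]
gripper_width: 50.3
```

Emit:
drive_tool(moves=[{"claw": 0.2,"dx": 0.35,"dy": 0.89,"dz": 0.0,"yaw": 0.03},{"claw": 0.2,"dx": 0.35,"dy": 0.89,"dz": 0.0,"yaw": 0.03},{"claw": 0.2,"dx": 0.35,"dy": 0.89,"dz": 0.3,"yaw": 0.03},{"claw": 0.2,"dx": 0.35,"dy": 0.89,"dz": 0.5,"yaw": 0.03},{"claw": 0.2,"dx": 0.35,"dy": 0.89,"dz": 0.6,"yaw": 0.03}])

```text
time_s: 64.75
ee_pos: [550.8, -307.0, 129.6]
ee_rot: [178.7, -0.7, 3.1]
force: [-0.3, 1.0, -2.3]
gripper_width: 50.2
```

```bash
python3 plan.py 573 -343 95 3
```

```text
t 64.75 at [ 550.8 -307.   129.6] [178.7  -0.7   3.1] F [-0.3  1.  -2.3] w 50.2 q1,q6 [-30.  57.]
units dx,dy,dz [0.99 1.81 1.79] yaw 0.01 rows 3 per row [0.33  0.605 0.596] 0.003
```

Emit:
drive_tool(moves=[{"claw": 0.2,"dx": 0.33,"dy": 0.6,"dz": 0.6,"yaw": 0.0},{"claw": 0.2,"dx": 0.33,"dy": 0.6,"dz": 0.6,"yaw": 0.0},{"claw": 0.2,"dx": 0.2,"dy": 0.4,"dz": 0.6,"yaw": 0.0},{"claw": 0.2,"dx": 0.0,"dy": 0.0,"dz": 0.0,"yaw": 0.0}])

```text
time_s: 65.25
ee_pos: [570.7, -341.2, 88.9]
ee_rot: [178.9, -0.5, 3.0]
force: [-0.1, -0.4, -3.0]
gripper_width: 50.5
```

```bash
python3 plan.py 573 -343 46 3
```

```text
t 65.25 at [ 570.7 -341.2   88.9] [178.9  -0.5   3. ] F [-0.1 -0.4 -3. ] w 50.5 q1,q6 [-32.  56.]
units dx,dy,dz [0.09 0.05 2.15] yaw 0.0 rows 3 per row [0.031 0.018 0.716] 0.001
```

Emit:
drive_tool(moves=[{"claw": 0.2,"dx": 0.05,"dy": 0.05,"dz": 0.7,"yaw": 0.0},{"claw": 0.2,"dx": 0.0,"dy": 0.0,"dz": 0.7,"yaw": 0.0},{"claw": 0.2,"dx": 0.0,"dy": 0.0,"dz": 0.3,"yaw": 0.0},{"claw": 0.2,"dx": 0.0,"dy": 0.0,"dz": 0.15,"yaw": 0.0},{"claw": 0.2,"dx": 0.0,"dy": 0.0,"dz": 0.05,"yaw": 0.0}])

```text
time_s: 65.88
ee_pos: [572.1, -341.7, 49.2]
ee_rot: [178.9, -0.5, 3.1]
force: [-0.1, -0.4, -3.3]
gripper_width: 50.3
```

Emit:
drive_tool(moves=[{"claw": 0.2,"dx": 0.0,"dy": 0.0,"dz": 0.15,"yaw": 0.0},{"claw": 0.2,"dx": 0.0,"dy": 0.0,"dz": 0.05,"yaw": 0.0},{"claw": 0.2,"dx": 0.0,"dy": 0.0,"dz": 0.0,"yaw": 0.0}])

```text
time_s: 66.25
ee_pos: [572.6, -342.0, 45.8]
ee_rot: [178.8, -0.6, 3.1]
force: [-0.2, 0.1, -2.9]
gripper_width: 50.2
```

Emit:
drive_tool(moves=[{"claw": 0.0,"dx": 0.0,"dy": 0.0,"dz": 0.0,"yaw": 0.0},{"claw": -0.2,"dx": 0.0,"dy": 0.0,"dz": 0.0,"yaw": 0.0},{"claw": -0.5,"dx": 0.0,"dy": 0.0,"dz": 0.0,"yaw": 0.0},{"claw": -0.5,"dx": 0.0,"dy": 0.0,"dz": 0.0,"yaw": 0.0}])

```text
time_s: 66.75
ee_pos: [573.9, -342.9, 47.8]
ee_rot: [178.7, -0.8, 3.1]
force: [-0.1, -0.3, 0.0]
gripper_width: 68.0
```

Emit:
drive_tool(moves=[{"claw": -0.5,"dx": 0.0,"dy": 0.0,"dz": -0.5,"yaw": 0.0},{"claw": -0.5,"dx": 0.0,"dy": 0.0,"dz": -1.0,"yaw": 0.0},{"claw": -0.5,"dx": 0.0,"dy": 0.0,"dz": -1.0,"yaw": 0.0},{"claw": -0.5,"dx": 0.0,"dy": 0.0,"dz": -1.0,"yaw": 0.0},{"claw": -0.5,"dx": 0.0,"dy": 0.0,"dz": -1.0,"yaw": 0.0}])

```text
time_s: 67.38
ee_pos: [572.3, -340.7, 142.2]
ee_rot: [178.7, -0.8, 3.1]
force: [-0.4, 0.0, -0.8]
gripper_width: 68.2
```

Emit:
drive_tool(moves=[{"claw": -0.5,"dx": -0.9,"dy": -0.4,"dz": -0.8,"yaw": 0.0},{"claw": -0.5,"dx": -0.9,"dy": -0.4,"dz": -0.5,"yaw": 0.0},{"claw": -0.5,"dx": -0.9,"dy": -0.4,"dz": 0.0,"yaw": 0.0},{"claw": -0.5,"dx": -0.9,"dy": -0.4,"dz": 0.0,"yaw": 0.0},{"claw": -0.5,"dx": -0.9,"dy": -0.4,"dz": 0.0,"yaw": 0.0}])

```text
time_s: 68.0
ee_pos: [480.4, -305.6, 173.5]
ee_rot: [178.3, -1.4, 3.1]
force: [0.0, 0.1, 0.6]
gripper_width: 68.5
```

Emit:
drive_tool(moves=[{"claw": -0.5,"dx": -0.9,"dy": -0.4,"dz": 0.0,"yaw": 0.0},{"claw": -0.5,"dx": -0.9,"dy": -0.4,"dz": 0.0,"yaw": 0.0},{"claw": -0.5,"dx": -0.9,"dy": -0.4,"dz": 0.0,"yaw": 0.0},{"claw": -0.5,"dx": -0.9,"dy": -0.4,"dz": 0.0,"yaw": 0.0},{"claw": -0.5,"dx": -0.9,"dy": -0.4,"dz": 0.0,"yaw": 0.0}])

```text
time_s: 68.62
ee_pos: [386.1, -269.9, 174.6]
ee_rot: [178.0, -1.7, 3.2]
force: [-0.0, -0.7, 0.5]
gripper_width: 68.2
```

```bash
python3 -c "
from h import *
shot('scene','s17.png');d=shot('top','t17.png')
cv2.imwrite('pics/z17.png',cv2.resize(d['color'][80:250,175:405],(800,591),interpolation=cv2.INTER_CUBIC))"; python3 units.py t17.png s17.png; python3 beam.py s17.png pics/b17.png
```

```text
S [166.6 328.4  67.9]
S [155.5 319.3  63.5]
S [179.4 315.7  47.4]
S [166.8 304.7 466.9]
S [137.1 282.1  54.4]
S [147.3 270.9  43.2]
S [124.5 271.3 412.6]
S [320.7 185.1 256. ]
S [338.3 179.  144.8]
S [230.8 162.3 127.7]
S [488.3 113.8 627.9]
S [455.   98.5 571.5]
T [361.2 212.2  42.2] c [ 459.4 -307. ] size [19.4 19. ] long-axis deg 0.4
   tri [ 461.3 -314.9   34.2] 2.4 [147.3 270.9]
T [374.2 173.1 260.2] c [ 569.  -344.7] size [51.6 41.9] long-axis deg 3.2
   tri [ 568.1 -342.4   82.4] 0.7 [166.8 304.7]
T [218.1 141.  256.7] c [655.9  93. ] size [51.  41.3] long-axis deg 0.5
   tri [654.4  92.5  82.2] 0.4 [320.7 185.1]
T [196.7 134.5 257.6] c [654.1 120.2] size [121.  120.6] long-axis deg 0.7
   tri [675.  153.7  56.5] 4.7 [338.3 179. ]
```

View pics/s17.png

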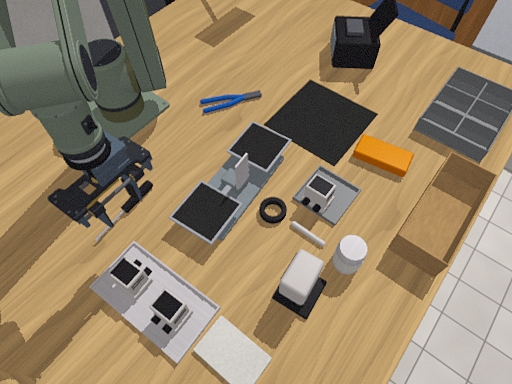

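View pics/z17.png

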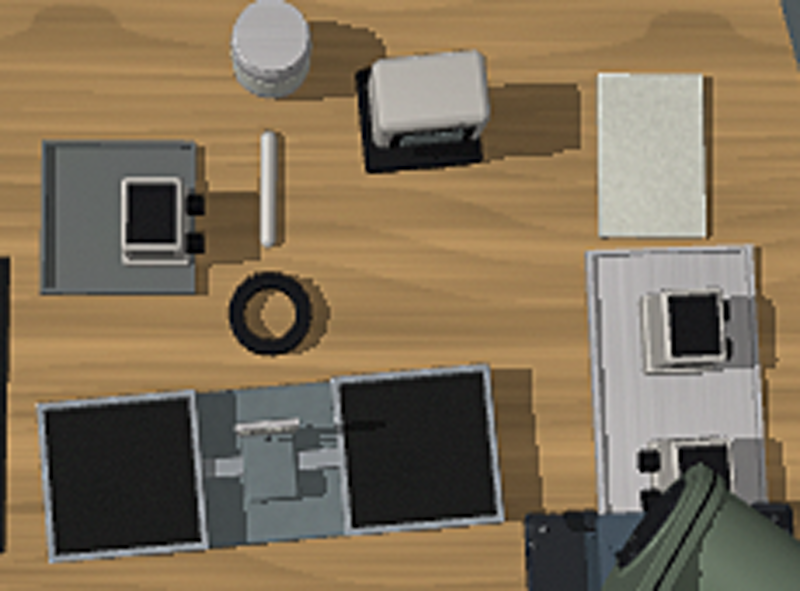

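View pics/b17.png

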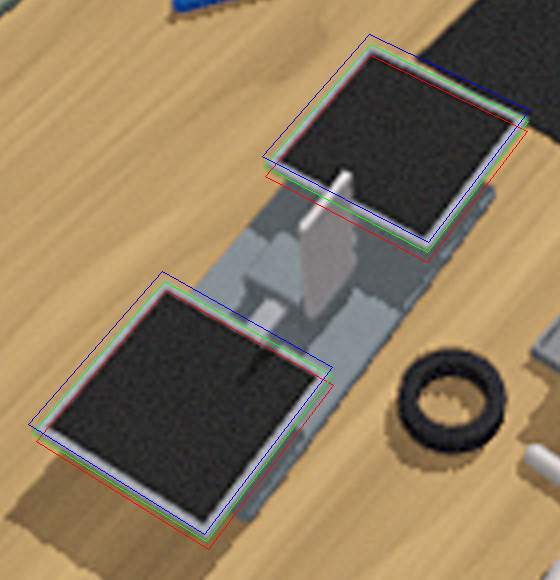

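```bash
python3 -c "
from h import *
print(job.job_done())"
```

```text
the job is handed in; nothing more can be done
None
```

I finished the task and handed it in at about 69 s on the robot's clock. There is no verdict back yet.

**Weighing:** Three closures were on the mat. The one nearest the robot tipped the beam fully against each of the other two, so it is the heaviest.

**Reader:** I held it at the window left side, then stub side, then right side, for about 1.2 s each. My measured pose put it 40–44 mm off, within about 2 mm of centre and square to about 1°.

**Final check by camera:**

| Item | Result |
|---|---|
| Heaviest closure | Flat in the ready tray, about 31 mm off centre (limit 55 mm) |
| Two lighter closures | Standing in the rework tray, about 60 mm either side of its centre |
| Pans and beam | Pans empty, beam level |
| Other things on the table | Look unmoved in the pictures; I did not measure this |
| Gripper | Clear of everything, about 175 mm up |

**What disagreed:**
- **Closure in the ready tray:** it stands about 27 mm from where I released it, which I took to be the announced knock. It was still inside the limits and upright, so I left it there.
- **Camera heights:** they read about 3 mm high for all three closures alike, so I treated that as a calibration offset.

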